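Hang the slotted turner on the utensil rail with the S-hook

ROBOT

A 6-joint arm with a two-finger parallel gripper is mounted at the origin on a cart in front of the work surface, level with it; the furniture and walls round the work are solid. World frame = base frame: x ahead of the robot, y to its left, z up, the work surface at z = 0. Lengths are in m, angles in rad, forces in N, time in s.
With the tool pointing down it reaches from about 0.35 to 0.975 m from the base axis. Payload 17.4 kg.
Tool frame: the origin (TCP) lies at the very end of the fingers, on their centre line; the grasp point (between the pads) lies 19 mm behind it (arm.grasp_offset is the distance from the TCP to the grasp point, in m); z points along the fingers, y is the direction in which the jaws open and shut (so a half turn about z gives the same grasp; the last joint's range is limited). The gripper opens to 85 mm and grips with 20 to 120 N. Pads are 22 mm wide; open, the fingers measure 114 mm over their backs; the gripper's body (76 mm by 85 mm) begins 54 mm behind the grasp point. The pads swing forward as they close: fully open they stand 13 mm farther back than shut.
Start: joints at [-1.383, 0.116, 1.442, -0, 1.584, -0.038], TCP at [0.151, -0.658, 0.231] pointing down, gripper open.
Joint ranges: [-2.83, 2.83], [-0.83, 2.19], [0.07, 2.5], [-1.14, 4.28], [0.01, 3], [-2.97, 2.97]. Speed limits (rad/s): [1.89, 1.89, 2.22, 3.14, 3.14, 3.14].

INTERFACE

Orientations are given as a unit quaternion [w, x, y, z].
In Python, from plant import arm, camera gives the robot as it stands.
- The arm moves only by the tool drive_tool, never from a script. Its argument "moves" is a list of rows, each a list of 3 entries, a list of its own where there are three numbers: the shift along the tool's x, y, z normalised to -1 to 1, where 1 is 0.04 m, then the turn, a rotation vector about the tool's x, y, z normalised to -1 to 1, where 1 is 30 degrees, then the closure in counts, from 0 (fully open) to 255 (shut). A call has exactly 10 rows; each row shifts and turns the commanded pose from where the row before left it, along the tool's axes as they then stand; what a row does not reach is not made up. A row lasts 1/8 s, in which the tool goes at most 62.5 mm and 10.7 degrees, less where a joint would pass 70% of its speed; a pose out of reach is approached as far as the arm can. A call with a number of a shift or a turn outside -1 to 1 is refused whole. A call with a gripper value outside its range is refused whole. The fingers move at their own pace and stop on an object; "grip_force" is the grip in N (left out, the last holds). Time passes only in rows, so rows that do not move let the fingers close, or fill a call up. It gives the time, the measured TCP pose, the force and the opening at its end, in the units of the state.
- arm.read_state(): the state, without advancing time (a new reading comes with each control period).
- camera(name): name is "scene" or "top"; returns a dict with "pixels" (384x512x3 uint8, blue, green, red), "camera_matrix" (3x3 intrinsics, pixels), "rvec" (rotation vector, rad) and "tvec" (3), from world to camera coordinates, as OpenCV has them. Camera axes: x right, y down, z forward; pixel columns grow to the right and rows downward; lengths in m; the calibration is good to about 2 mm. A picture is of the moment at which its call begins. There is no depth.
- arm.finish_job(): hands the job in, once; it reports no verdict.
The state is a dict: "time_s": time; "q": joint angles; "dq": joint speeds; "joint_torque": joint torques, N m; "eef_pos": TCP position; "eef_rot": TCP orientation; "force": force on the tool from outside, world axes, zero at the start; "torque": the same for the moment, N m; "finger_gap": opening from 0.0 (shut) to 1.0 (fully open).
Only numpy, scipy, OpenCV 4.12 (cv2) and the standard library are available. Lean on these libraries where they do the work, as an engineer would, in place of code of your own. Each camera call takes 0.05 s, during which the arm holds its last target.

TASK

Put the black turner away on the utensil rail: first lay it flat on the chopping block with the hole in its handle sticking out in the air past an edge, so that there is room under the hole, and let go. Then take the empty S-hook off the rail, bring its lower end up through the hole from below and lift the turner by the hook alone. Hang the hook back over the rail so that the turner hangs free below it, swaying a little at most, and do not disturb the pepper mill or the salt shaker.

Things in the scene. Friction and masses are not known exactly. Their poses are not given: they have to be found in the camera images.
- rack: Free-standing utensil rail that does not move: wooden foot 110 x 360 x 14 mm, posts at y = -165 and +165 mm, between them a dark round bar 12 mm thick along its y axis, at x = 0, axis at z = 284 mm. Origin: centre of the foot's underside. A steel ladle hangs on it at y = +115 (66 mm wide, lowest point 70 mm up) and can swing. The S-hook hangs on it between y = -80 and +20.
- hook_centre (a point): Middle of the bright S-hook, 50 g: round bar 7 mm thick, an upright S 111 x 43 mm in its x-z plane (z up, x away from the robot as the rack's, y along the bar). Centre line (x, z): upper tip (18, 34), upper bend of radius 18 about (0, 34) over the top and down the robot's side to (-15, 24), straight shank through (0, 0) to (15, -24), lower bend about (0, -34) to the lower tip (-18, -34).
- hook_tip (a point): Centre of the round end of the S-hook's lower tip, which points up (its end is 3.5 mm above this point). The lower bend is open upward between this tip and the shank; it takes the turner's eye with the turner's free end towards the hook's +x.
- hook_bend (a point): Inside of the S-hook's lower bend at its lowest point, 48.5 mm below the hook's middle: what hangs on the hook rests here.
- hook_top (a point): Inside of the S-hook's upper bend at its highest point, 48.5 mm above the hook's middle: here it rests on the bar. The bend is open below, between its tip on the far side of the bar and the shank. Fingers closing along the bar can take the bend's shoulder on the robot's side (18 mm nearer, 14 mm lower than this point) from straight above, clear of the bar.
- turner_handle (a point): Middle of the handle, half-way up, of the flat black slotted turner with a red stripe on the handle: rigid, 165 mm long, 90 g, lying on the worktop at first. x runs from the blade to the hanging hole, z up; the flat underside is 4.5 mm below. Handle 24 mm wide, 9 mm thick, from 31 mm behind to 44 mm ahead of this point; centre of mass up to 25 mm behind it; blade 60 mm wide, 4 mm thick.
- turner_hole (a point): Centre of the hanging hole in the turner's handle end, 55.5 mm ahead of the handle's middle: 18 mm across, through a round eye 30 mm across and 7 mm thick (3.5 mm above and below this point). The turner's x axis points on to the free end, 15 mm away.
- turner_blade_edge (a point): Middle of the blade's front edge, 150 mm from the hole's centre; the lowest point when the turner hangs.
- block_top (a point): Centre of the top of the thick striped wooden chopping block: 140 mm along its x, 200 mm along its y, 60 mm high, heavy (it does not move), on the worktop to the right of the rail.
- mill: Wooden pepper mill, 58 mm across, 170 mm high, loose, standing right of the block. Origin: centre of its underside.
- salt: Glass salt shaker with a metal cap, 44 mm across, 90 mm high, loose, standing right of the block. Origin: centre of its underside.

How it is judged:
By the outcome, as a careful person would: the job done as asked, in the order asked, and still so for the second after the job is handed in, with the robot touching nothing.
It also fails if it takes over 72 s, if anything falls off the work surface, if the arm or the gripper's body presses on something with over 40 N, if the wrist force passes 120 N, or if a joint passes its speed limit or range.

## Working session

There is one attempt and no reset: what is moved stays moved. The work goes in short steps, Python scripts to look and compute and a tool call to move; the robot and the scene stay as the last step left them, time stands still between calls to the robot, and variables do not carry over. Pictures are saved under pics/ and viewed, and the job is handed in when it is done.

Besides the shell and the picture viewer there is one more tool, called after "Request:" as name(argument=value, ...), one argument or row to a line, values as JSON. drive_tool: Moves the arm, as the interface text tells. Scaled input: -1 to 1 covers 0.04 m each way for a shift and 30 degrees each way for a turn. Its arguments: {"type":"object","properties":{"moves":{"type":"array","items":{"type":"array"}},"grip_force":{"type":"number"}},"required":["moves"]}

```bash
ls -la; mkdir -p pics; cat > h.py <<'E'
import numpy as np, cv2, pickle
from scipy.spatial.transform import Rotation as R
from plant import arm, camera
def snap(name, tag):
    c=camera(name); cv2.imwrite(f'pics/{tag}.png', c['pixels']); pickle.dump(c,open(f'pics/{tag}.pkl','wb')); return c
def load(tag): return pickle.load(open(f'pics/{tag}.pkl','rb'))
def cam(c):
    Rm=cv2.Rodrigues(np.array(c['rvec'],float))[0]; t=np.array(c['tvec'],float).reshape(3); return np.array(c['camera_matrix']),Rm,t
def ray(c,u,v):
    K,Rm,t=cam(c); d=Rm.T@np.linalg.inv(K)@np.array([u,v,1.]); return -Rm.T@t, d/np.linalg.norm(d)
def onz(c,u,v,z):
    o,d=ray(c,u,v); return o+d*(z-o[2])/d[2]
def onplane(c,u,v,ax,val):
    o,d=ray(c,u,v); return o+d*(val-o[ax])/d[ax]
def tri(c1,p1,c2,p2):
    o1,d1=ray(c1,*p1);o2,d2=ray(c2,*p2)
    A=np.stack([d1,-d2],1); s=np.linalg.lstsq(A,o2-o1,rcond=None)[0]
    a=o1+d1*s[0]; b=o2+d2*s[1]; return (a+b)/2, np.linalg.norm(a-b)
def proj(c,P):
    K,Rm,t=cam(c); q=(K@(Rm@np.atleast_2d(P).T+t[:,None])).T; return q[:,:2]/q[:,2:]
E
python3 - <<'E'
from h import *
for n in ('scene','top'):
    c=snap(n,n+'0'); K,Rm,t=cam(c); print(n,K.round(1).tolist(),(-Rm.T@t).round(3),Rm[2].round(3))
print(arm.read_state(), arm.grasp_offset)
E
```

```text
total 12
drwxr-xr-x  3 agent agent 4096 Dec  7 10:02 .
drwxr-xr-x 23 root  root  4096 Dec  7 10:02 ..
drwxr-xr-x  2 agent agent 4096 Dec  7 10:02 pics
scene [[459.7, 0.0, 255.5], [0.0, 459.7, 191.3], [0.0, 0.0, 1.0]] [-0.3   -1.101  1.146] [ 0.513  0.585 -0.628]
top [[413.5, 0.0, 256.6], [0.0, 413.5, 188.2], [0.0, 0.0, 1.0]] [ 0.36  -0.195  1.459] [ 0.115  0.009 -0.993]
{'time_s': 0.1, 'q': array([-1.38283682e+00,  1.16429454e-01,  1.44216717e+00, -5.48875519e-05,
        1.58401425e+00, -3.77924132e-02]), 'dq': array([-7.21668553e-04, -3.66309764e-04,  2.36961753e-04,  2.95422073e-04,
       -8.65825971e-05, -1.65099412e-03]), 'joint_torque': array([ 4.08522304e-03, -7.33661699e+01, -6.33785534e+01, -5.52630198e-06,
        5.28823395e-03, -9.24687527e-06]), 'eef_pos': array([ 0.15104144, -0.65771483,  0.23066121]), 'eef_rot': array([-5.05616182e-04,  9.93636180e-01,  1.12636060e-01, -6.55540510e-05]), 'force': array([-0.2991462 , -0.31789669, -0.30880557]), 'torque': array([ 0.04076917, -0.00615926,  0.00203271]), 'finger_gap': 0.9963680502156512} 0.0187
```

View pics/scene0.png

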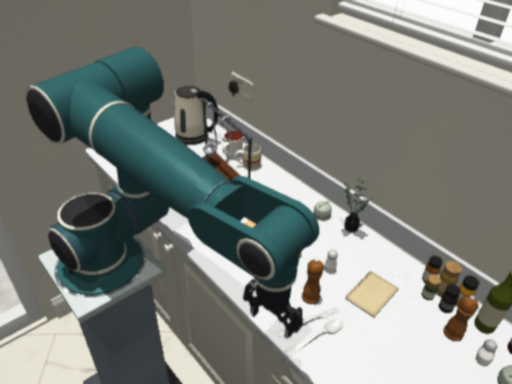

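View pics/top0.png

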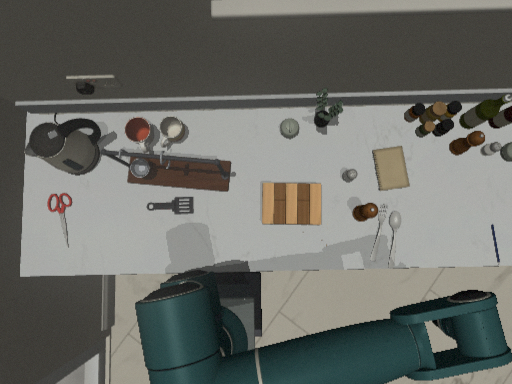

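```bash
python3 - <<'E'
from h import *
c=load('top0'); im=c['pixels']
cv2.imwrite('pics/top0z.png',cv2.resize(im[110:260,90:290],None,fx=4,fy=4,interpolation=cv2.INTER_CUBIC))
for p in [(263,183),(321,183),(321,224),(263,224)]: print('block',onz(c,*p,0.06).round(4))
for p in [(148,206),(193,206)]: print('turner',onz(c,*p,0.005).round(4))
E
```

```text
block [ 0.5392 -0.2044  0.06  ]
block [ 0.5342 -0.4018  0.06  ]
block [ 0.3952 -0.396   0.06  ]
block [ 0.3999 -0.2008  0.06  ]
turner [0.4746 0.2035 0.005 ]
turner [0.4707 0.0443 0.005 ]
```

View pics/top0z.png

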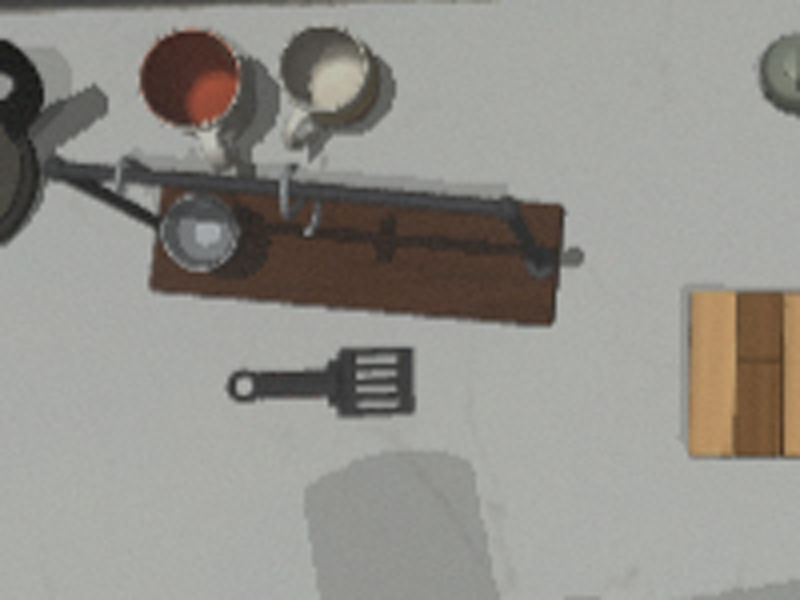

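```bash
python3 - <<'E'
from h import *
c=load('top0'); im=c['pixels']
f=lambda u,v:(90+u/4,110+v/4)
for n,p,z in [('footNL',(150,290),.014),('footNR',(553,325),.014),('footFR',(563,205),.014),('barL',(55,168),.284),('barR',(510,205),.284),('hole',(243,385),.0045),('blL',(338,347),.003),('blR',(414,347),.003),('blRb',(414,414),.003),('hookfar',(290,168),.28),('hooknear',(312,232),.23)]:
    print(n,onz(c,*f(*p),z).round(4))
# turner mask
hsv=cv2.cvtColor(im,cv2.COLOR_BGR2HSV)
m=np.zeros(im.shape[:2],np.uint8); sub=im[190:220,140:200]; m[190:220,140:200]=((sub.max(2)<95)*255)
cv2.imwrite('pics/m.png',m)
n,l,s,ce=cv2.connectedComponentsWithStats(m); print(s,ce)
big=1+np.argmax(s[1:,4]); v,u=np.nonzero(l==big)
P=np.array([onz(c,a,b,.005)[:2] for a,b in zip(u,v)])
print(cv2.minAreaRect(P.astype(np.float32)))
# handle part direction
yy=P[:,1]; h=P[(yy>0.135)&(yy<0.175)] ; print(np.polyfit(h[:,1],h[:,0],1),h.mean(0))
print([ (k,round(P[(yy>k)&(yy<k+.01)][:,0].mean(),4)) for k in np.arange(.04,.2,.01)])
print(yy.min(),yy.max())
E
```

```text
footNL [0.5589 0.2744 0.014 ]
footNR [ 0.5189 -0.0817  0.014 ]
footFR [ 0.6257 -0.0923  0.014 ]
barL [0.6128 0.2569 0.284 ]
barR [ 0.577  -0.0733  0.284 ]
hole [0.4735 0.1939 0.0045]
blL [0.5053 0.1101 0.003 ]
blR [0.5036 0.0426 0.003 ]
blRb [0.4443 0.043  0.003 ]
hookfar [0.6091 0.0868 0.28  ]
hooknear [0.5702 0.082  0.23  ]
[[     0      0    512    384 196225]
 [   147    197     47     17    383]] [[255.65847369 191.47325774]
 [174.30809399 205.20104439]]
((0.47623685002326965, 0.12547625601291656), (0.16330663859844208, 0.05661863461136818), 88.60896301269531)
[0.02531551 0.47121196] [0.47510915 0.15394464]
[(np.float64(0.04), np.float64(0.473)), (np.float64(0.05), np.float64(0.4772)), (np.float64(0.060000000000000005), np.float64(0.4727)), (np.float64(0.07), np.float64(0.4748)), (np.float64(0.08000000000000002), np.float64(0.4769)), (np.float64(0.09000000000000001), np.float64(0.475)), (np.float64(0.1), np.float64(0.4751)), (np.float64(0.11000000000000001), np.float64(0.4753)), (np.float64(0.12000000000000002), np.float64(0.4751)), (np.float64(0.13000000000000003), np.float64(0.4747)), (np.float64(0.14), np.float64(0.4749)), (np.float64(0.15000000000000002), np.float64(0.4751)), (np.float64(0.16000000000000003), np.float64(0.4754)), (np.float64(0.17000000000000004), np.float64(0.475)), (np.float64(0.18000000000000002), np.float64(0.4748)), (np.float64(0.19000000000000003), np.float64(0.4722))]
0.04432171345915906 0.2071064581218884
```

Request:
drive_tool(
  moves=[
    [[0.55, -0.8, 0], [0, 0, 0], 0],
    [[0.55, -0.8, 0], [0, 0, 0], 0],
    [[0.55, -0.8, 0], [0, 0, 0], 0],
    [[0.55, -0.8, 0], [0, 0, 0], 0],
    [[0.55, -0.8, 0], [0, 0, 0], 0],
    [[0.55, -0.8, 0], [0, 0, 0], 0],
    [[0.55, -0.8, 0], [0, 0, 0], 0],
    [[0.55, -0.8, 0], [0, 0, 0], 0],
    [[0.55, -0.8, 0], [0, 0, 0], 0],
    [[0.55, -0.8, 0], [0, 0, 0], 0],
  ],
  grip_force=50,
)

```text
time_s: 1.35
eef_pos: [0.294, -0.2955, 0.2311]
eef_rot: [-0.0, 0.994, 0.113, -0.0]
force: [0.6, -0.6, -0.1]
finger_gap: 0.998
```

```bash
cat >> h.py <<'E'
def psi_of(s):
    q=s['eef_rot']; M=R.from_quat([q[1],q[2],q[3],q[0]]).as_matrix(); return np.degrees(np.arctan2(M[1,0],M[0,0])),M
def plan(wps, start=None):
    """wps: list of (pos,psi,nrows); tool down. prints scaled rows"""
    s=arm.read_state(); p=np.array(s['eef_pos']); ps=psi_of(s)[0]
    if start: p,ps=np.array(start[0]),start[1]
    for pos,psi,n in wps:
        pos=np.array(pos); p0,ps0=p.copy(),ps
        for i in range(1,n+1):
            g=p0+(pos-p0)*i/n; gpsi=ps0+(psi-ps0)*i/n
            a=np.radians(ps); M=np.array([[np.cos(a),np.sin(a),0],[np.sin(a),-np.cos(a),0],[0,0,-1]])
            sh=np.round(M.T@(g-p)/0.04,2); tu=round(-(gpsi-ps)/30,3)
            print(sh.tolist(),tu)
            p=p+M@sh*0.04; ps=ps-tu*30
        print('--',p.round(4),round(ps,2))
E
python3 - <<'E'
from h import *
plan([((.475,.130,.2),90,13),((.475,.130,.06),90,5)])
E
```

```text
[0.52, -0.72, 0.06] -0.198
[0.6, -0.66, 0.06] -0.197
[0.65, -0.6, 0.06] -0.198
[0.72, -0.52, 0.06] -0.198
[0.77, -0.45, 0.06] -0.197
[0.81, -0.37, 0.06] -0.198
[0.84, -0.28, 0.06] -0.197
[0.87, -0.19, 0.06] -0.198
[0.88, -0.11, 0.06] -0.198
[0.89, -0.01, 0.06] -0.197
[0.89, 0.09, 0.06] -0.198
[0.87, 0.17, 0.06] -0.198
[0.85, 0.26, 0.06] -0.197
-- [0.475  0.1299 0.1999] 89.99
[0.0, -0.0, 0.7] -0.0
[0.0, -0.0, 0.7] -0.0
[0.0, -0.0, 0.7] -0.0
[0.0, -0.0, 0.7] -0.0
[0.0, -0.0, 0.7] -0.0
-- [0.475  0.1299 0.0599] 89.99
```

Request:
drive_tool(
  moves=[
    [[0.52, -0.72, 0.06], [0, 0, -0.198], 90],
    [[0.6, -0.66, 0.06], [0, 0, -0.198], 90],
    [[0.65, -0.6, 0.06], [0, 0, -0.198], 90],
    [[0.72, -0.52, 0.06], [0, 0, -0.198], 90],
    [[0.77, -0.45, 0.06], [0, 0, -0.198], 90],
    [[0.81, -0.37, 0.06], [0, 0, -0.198], 90],
    [[0.84, -0.28, 0.06], [0, 0, -0.198], 90],
    [[0.87, -0.19, 0.06], [0, 0, -0.198], 90],
    [[0.88, -0.11, 0.06], [0, 0, -0.198], 90],
    [[0.89, -0.01, 0.06], [0, 0, -0.198], 90],
  ],
)

```text
time_s: 2.6
eef_pos: [0.4327, 0.0319, 0.2071]
eef_rot: [-0.0, 0.806, 0.592, -0.0]
force: [-0.0, -1.1, -0.4]
finger_gap: 0.645
```

Request:
drive_tool(
  moves=[
    [[0.89, 0.09, 0.06], [0, 0, -0.198], 110],
    [[0.87, 0.17, 0.06], [0, 0, -0.198], 110],
    [[0.85, 0.26, 0.06], [0, 0, -0.198], 110],
    [[0, 0, 0.6], [0, 0, 0], 110],
    [[0, 0, 0.6], [0, 0, 0], 110],
    [[0, 0, 0.6], [0, 0, 0], 110],
    [[0, 0, 0.6], [0, 0, 0], 110],
    [[0, 0, 0.6], [0, 0, 0], 110],
    [[0, 0, 0], [0, 0, 0], 110],
    [[0, 0, 0], [0, 0, 0], 110],
  ],
)

```text
time_s: 3.85
eef_pos: [0.4746, 0.129, 0.081]
eef_rot: [0.0, 0.706, 0.708, 0.0]
force: [-0.4, 0.1, -0.2]
finger_gap: 0.568
```

```bash
python3 - <<'E'
from h import *
s=arm.read_state(); print(s['eef_pos'],psi_of(s)[0],s['finger_gap'],s['q'])
for n in('top','scene'):
    c=snap(n,n+'1')
c=load('top1'); cv2.imwrite('pics/top1z.png',cv2.resize(c['pixels'][110:260,90:290],None,fx=4,fy=4,interpolation=cv2.INTER_CUBIC))
c=load('scene1'); cv2.imwrite('pics/scene1z.png',cv2.resize(c['pixels'],(800,600),interpolation=cv2.INTER_CUBIC))
E
```

```text
[0.47456657 0.12898434 0.08104169] 90.15822885887256 0.5679166840843046 [ 2.13532943e-01 -2.10555273e-01  2.00407601e+00 -4.37869916e-05
  1.34737220e+00  2.10781051e-01]
```

View pics/top1z.png

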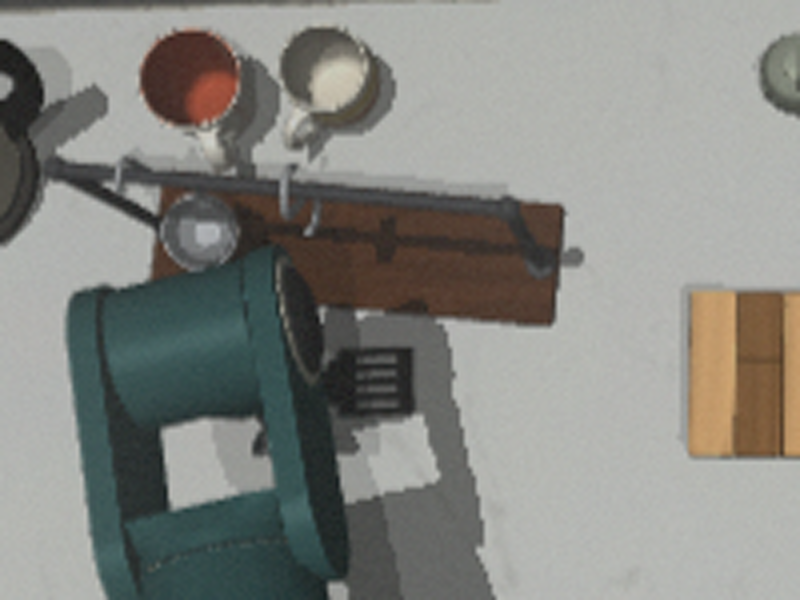

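View pics/scene1z.png

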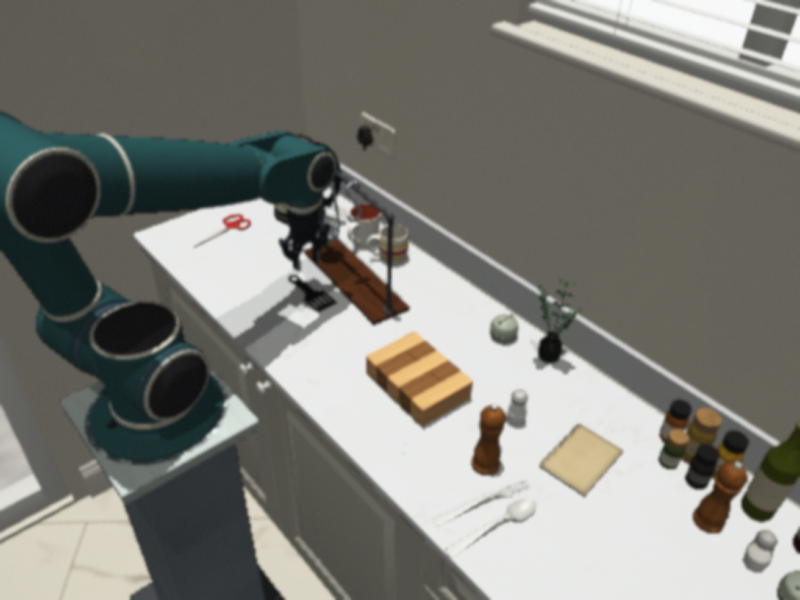

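Request:
drive_tool(
  moves=[
    [[0, 0, 0.4], [0, 0, 0], 110],
    [[0, 0, 0.4], [0, 0, 0], 110],
    [[0, 0, 0.4], [0, 0, 0], 110],
    [[0, 0, 0.4], [0, 0, 0], 110],
    [[0, 0, 0.26], [0, 0, 0], 110],
    [[0, 0, 0.1], [0, 0, 0], 110],
    [[0, 0, 0], [0, 0, 0], 255],
    [[0, 0, 0], [0, 0, 0], 255],
    [[0, 0, 0], [0, 0, 0], 255],
    [[0, 0, 0], [0, 0, 0], 255],
  ],
)

```text
time_s: 5.2
eef_pos: [0.4745, 0.129, 0.0021]
eef_rot: [0.0, 0.706, 0.708, 0.0]
force: [0.2, 0.5, 2.6]
finger_gap: 0.381
```

Request:
drive_tool(
  moves=[
    [[0, 0, 0], [0, 0, 0], 255],
    [[0, 0, 0], [0, 0, 0], 255],
    [[0, 0, 0], [0, 0, 0], 255],
    [[0, 0, 0], [0, 0, 0], 255],
    [[0, 0, -0.3], [0, 0, 0], 255],
    [[0, 0, -0.6], [0, 0, 0], 255],
    [[0, 0, -0.7], [0, 0, 0], 255],
    [[0, 0, -0.7], [0, 0, 0], 255],
    [[0, 0, -0.7], [0, 0, 0], 255],
    [[0, 0, -0.5], [0, 0, 0], 255],
  ],
)

```text
time_s: 6.45
eef_pos: [0.4742, 0.1289, 0.1433]
eef_rot: [0.0, 0.706, 0.708, 0.0]
force: [0.1, -0.1, -1.5]
finger_gap: 0.377
```

```bash
python3 - <<'E'
from h import *
s=arm.read_state(); print(s['eef_pos'],psi_of(s)[0],s['finger_gap'],s['force'])
for n in('top','scene'):
    c=snap(n,n+'2')
c=load('top2'); cv2.imwrite('pics/top2z.png',cv2.resize(c['pixels'][130:260,110:280],None,fx=4,fy=4,interpolation=cv2.INTER_CUBIC))
c=load('scene2'); cv2.imwrite('pics/scene2z.png',cv2.resize(c['pixels'][90:220,140:310],None,fx=4,fy=4,interpolation=cv2.INTER_CUBIC))
E
```

```text
[0.47421838 0.12892547 0.14327924] 90.15634300765466 0.37728192430060276 [ 0.06974844 -0.08814408 -1.53555508]
```

View pics/top2z.png

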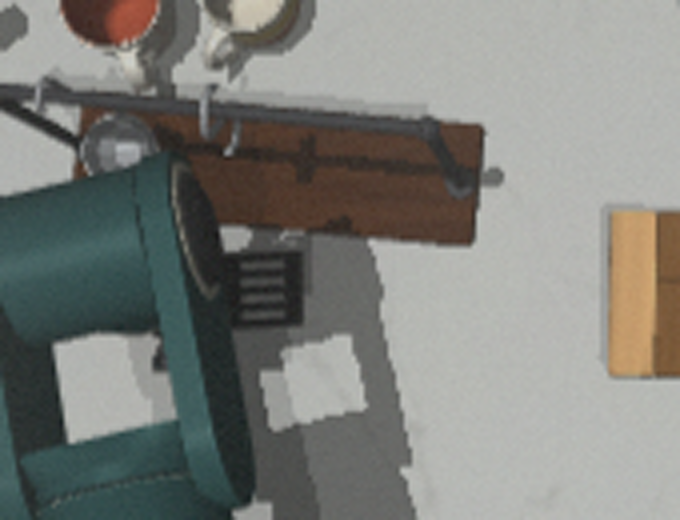

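View pics/scene2z.png

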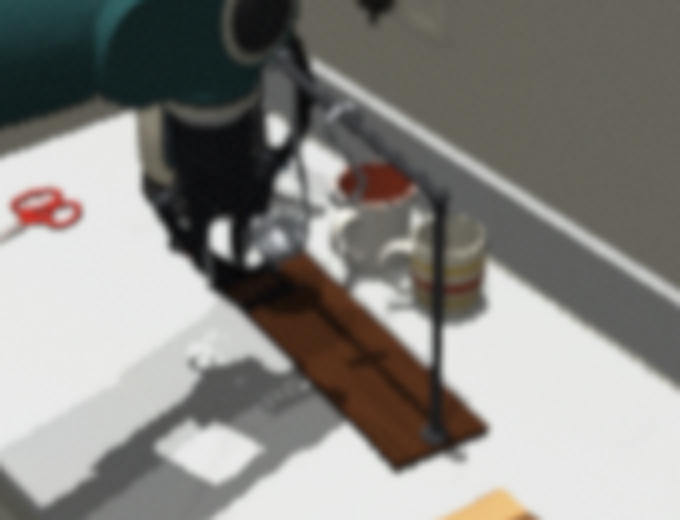

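```bash
python3 - <<'E'
from h import *
c=load('top2'); im=c['pixels']
for v in (250,290,326): print(onz(c,110+(302 if v>200 else 0)/4,130+v/4,.1435).round(4))
# block mask
hsv=cv2.cvtColor(im,cv2.COLOR_BGR2HSV)
roi=np.zeros(im.shape[:2],np.uint8); roi[170:240,245:340]=1
m=((hsv[...,1]>70)&(roi>0)).astype(np.uint8)
n,l,s,_=cv2.connectedComponentsWithStats(m); b=1+np.argmax(s[1:,4]); print(s[b])
v,u=np.nonzero(l==b)
P=np.array([onz(c,a,bb,.06)[:2] for a,bb in zip(u,v)],np.float32)
r=cv2.minAreaRect(P); print(r); print(cv2.boxPoints(r))
plan([((.474,.128,.2),90,3),((.490,-.30,.2),0,14),((.502,-.30,.13),0,3)])
E
```

```text
[0.504  0.0453 0.1435]
[0.4719 0.0454 0.1435]
[0.4431 0.0455 0.1435]
[ 262  183   59   42 2388]
((0.4681008756160736, -0.2972746193408966), (0.1965358406305313, 0.13873687386512756), 87.63933563232422)
[[ 0.39474368 -0.39260188]
 [ 0.5333628  -0.3983164 ]
 [ 0.5414581  -0.20194736]
 [ 0.40283895 -0.19623283]]
[-0.01, -0.01, -0.47] 0.002
[-0.01, -0.01, -0.47] 0.002
[-0.01, -0.0, -0.46] 0.001
-- [0.4741 0.1279 0.1999] 90.01
[-0.76, 0.03, -0.0] 0.214
[-0.76, 0.11, -0.0] 0.215
[-0.74, 0.2, -0.0] 0.214
[-0.71, 0.28, -0.0] 0.214
[-0.68, 0.36, -0.0] 0.215
[-0.63, 0.43, -0.0] 0.214
[-0.58, 0.49, -0.0] 0.214
[-0.52, 0.56, -0.0] 0.214
[-0.45, 0.62, -0.0] 0.215
[-0.39, 0.66, -0.0] 0.214
[-0.3, 0.7, -0.0] 0.214
[-0.23, 0.73, -0.0] 0.215
[-0.14, 0.75, -0.0] 0.214
[-0.06, 0.77, -0.0] 0.214
-- [ 0.4898 -0.3002  0.1999] 0.01
[0.1, -0.0, 0.58] 0.0
[0.1, -0.0, 0.58] 0.0
[0.1, -0.0, 0.59] 0.0
-- [ 0.5018 -0.3002  0.1299] 0.01
```

Request:
drive_tool(
  moves=[
    [[0, 0, -0.7], [0, 0, 0], 255],
    [[0, 0, -0.7], [0, 0, 0], 255],
    [[-0.76, 0.03, 0], [0, 0, 0.214], 255],
    [[-0.76, 0.11, 0], [0, 0, 0.214], 255],
    [[-0.74, 0.2, 0], [0, 0, 0.214], 255],
    [[-0.71, 0.28, 0], [0, 0, 0.214], 255],
    [[-0.68, 0.36, 0], [0, 0, 0.214], 255],
    [[-0.63, 0.43, 0], [0, 0, 0.214], 255],
    [[-0.58, 0.49, 0], [0, 0, 0.214], 255],
    [[-0.52, 0.56, 0], [0, 0, 0.214], 255],
  ],
)

```text
time_s: 7.8
eef_pos: [0.4836, -0.1164, 0.1964]
eef_rot: [-0.001, 0.944, 0.33, -0.001]
force: [0.9, 0.4, -0.6]
finger_gap: 0.379
```

Request:
drive_tool(
  moves=[
    [[-0.45, 0.62, 0], [0, 0, 0.214], 255],
    [[-0.39, 0.66, 0], [0, 0, 0.214], 255],
    [[-0.3, 0.7, 0], [0, 0, 0.214], 255],
    [[-0.23, 0.73, 0], [0, 0, 0.214], 255],
    [[-0.14, 0.75, 0], [0, 0, 0.214], 255],
    [[-0.06, 0.77, 0], [0, 0, 0.214], 255],
    [[0.1, 0, 0.6], [0, 0, 0], 255],
    [[0.1, 0, 0.6], [0, 0, 0], 255],
    [[0.05, 0, 0.5], [0, 0, 0], 255],
    [[0, 0, 0], [0, 0, 0], 255],
  ],
)

```text
time_s: 9.05
eef_pos: [0.5008, -0.2985, 0.1275]
eef_rot: [-0.001, 1.0, 0.003, -0.001]
force: [0.3, 0.2, -0.3]
finger_gap: 0.378
```

```bash
python3 - <<'E'
from h import *
s=arm.read_state(); print(s['eef_pos'],psi_of(s)[0],s['finger_gap'],s['force'])
for n in('top','scene'):
    c=snap(n,n+'3')
c=load('top3'); cv2.imwrite('pics/top3z.png',cv2.resize(c['pixels'][130:260,220:390],None,fx=4,fy=4,interpolation=cv2.INTER_CUBIC))
c=load('scene3'); cv2.imwrite('pics/scene3z.png',cv2.resize(c['pixels'][90:290,140:380],None,fx=3,fy=3,interpolation=cv2.INTER_CUBIC))
E
```

```text
[ 0.5008444  -0.29845865  0.12749426] 0.2896744740537167 0.37822886146829787 [ 0.31164564  0.17575319 -0.27173026]
```

View pics/top3z.png

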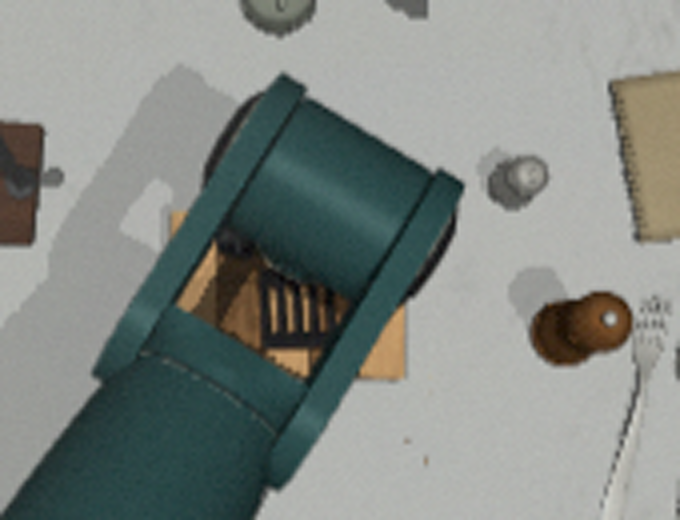

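View pics/scene3z.png

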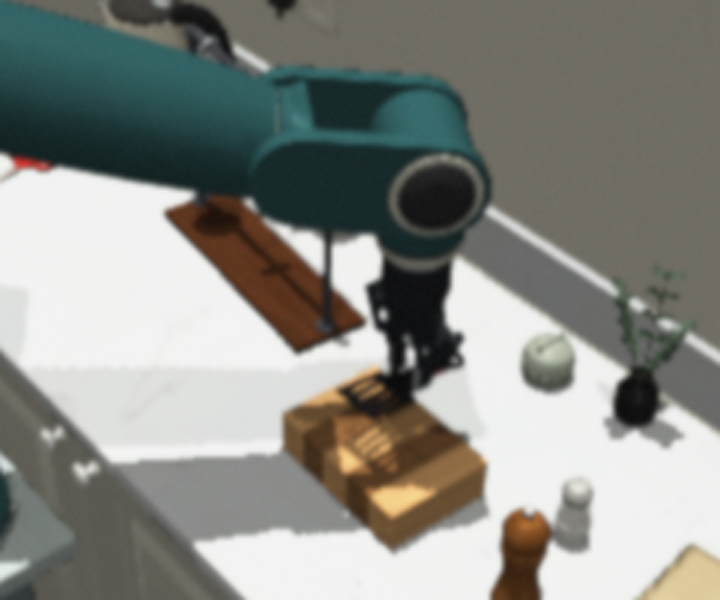

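```bash
python3 - <<'E'
from h import *
c=load('top3')
print(onz(c,293.75,217,.129))
E
```

```text
[ 0.41788655 -0.29977041  0.129     ]
```

Request:
drive_tool(
  moves=[
    [[0, 0, 0.35], [0, 0, 0], 255],
    [[0, 0, 0.35], [0, 0, 0], 255],
    [[0, 0, 0.35], [0, 0, 0], 255],
    [[0, 0, 0.2], [0, 0, 0], 255],
    [[0, 0, 0.15], [0, 0, 0], 255],
    [[0, 0, 0.1], [0, 0, 0], 255],
    [[0, 0, 0.06], [0, 0, 0], 255],
    [[0, 0, 0.04], [0, 0, 0], 255],
    [[0, 0, 0], [0, 0, 0], 255],
    [[0, 0, 0], [0, 0, 0], 255],
  ],
)

```text
time_s: 10.4
eef_pos: [0.5016, -0.299, 0.0659]
eef_rot: [0.0, 1.0, 0.002, 0.0]
force: [-0.2, 0.4, -1.1]
finger_gap: 0.379
```

Request:
drive_tool(
  moves=[
    [[0, 0, 0.04], [0, 0, 0], 255],
    [[0, 0, 0.03], [0, 0, 0], 255],
    [[0, 0, 0.02], [0, 0, 0], 255],
    [[0, 0, 0], [0, 0, 0], 110],
    [[0, 0, 0], [0, 0, 0], 110],
    [[0, 0, 0], [0, 0, 0], 110],
    [[0, 0, 0], [0, 0, 0], 110],
    [[0, 0, -0.1], [0, 0, 0], 110],
    [[0, 0, -0.5], [0, 0, 0], 110],
    [[0, 0, -1], [0, 0, 0], 110],
  ],
)

```text
time_s: 11.65
eef_pos: [0.5011, -0.2987, 0.1268]
eef_rot: [-0.001, 1.0, 0.002, -0.001]
force: [0.6, -0.3, 1.0]
finger_gap: 0.567
```

```bash
python3 - <<'E'
from h import *
c=load('scene2'); a=cv2.resize(c['pixels'][100:160,195:265],None,fx=8,fy=8,interpolation=cv2.INTER_CUBIC)
c=load('top2'); b=cv2.resize(c['pixels'][140:180,120:170],None,fx=8,fy=8,interpolation=cv2.INTER_CUBIC)
cv2.imwrite('pics/hs.png',a);cv2.imwrite('pics/ht.png',b)
E
```

```text
(no output)
```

View pics/hs.png

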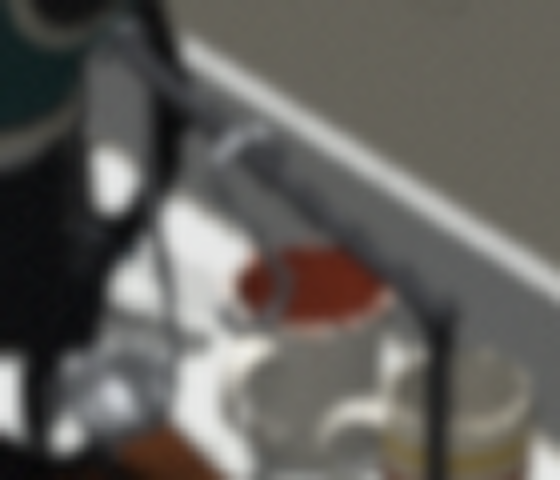

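View pics/ht.png

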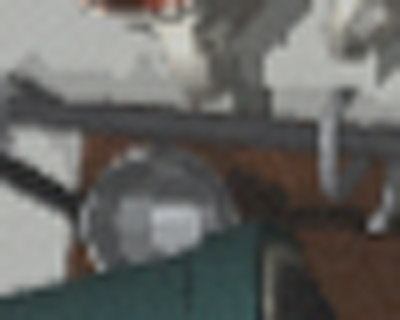

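```bash
python3 - <<'E'
from h import *
for n in('top','scene'): snap(n,n+'4')
c=load('top4'); b=cv2.resize(c['pixels'][140:180,145:225],None,fx=10,fy=10,interpolation=cv2.INTER_CUBIC)
cv2.imwrite('pics/ht4.png',b)
c=load('scene4'); cv2.imwrite('pics/s4.png',cv2.resize(c['pixels'][90:290,140:380],None,fx=3,fy=3,interpolation=cv2.INTER_CUBIC))
E
```

```text
(no output)
```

View pics/ht4.png

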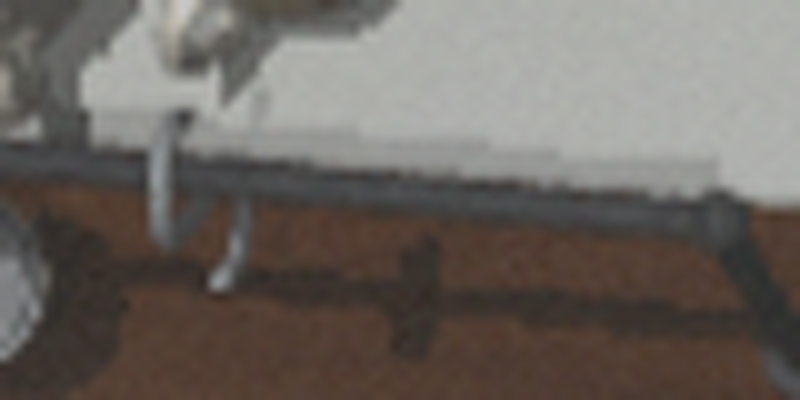

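View pics/s4.png

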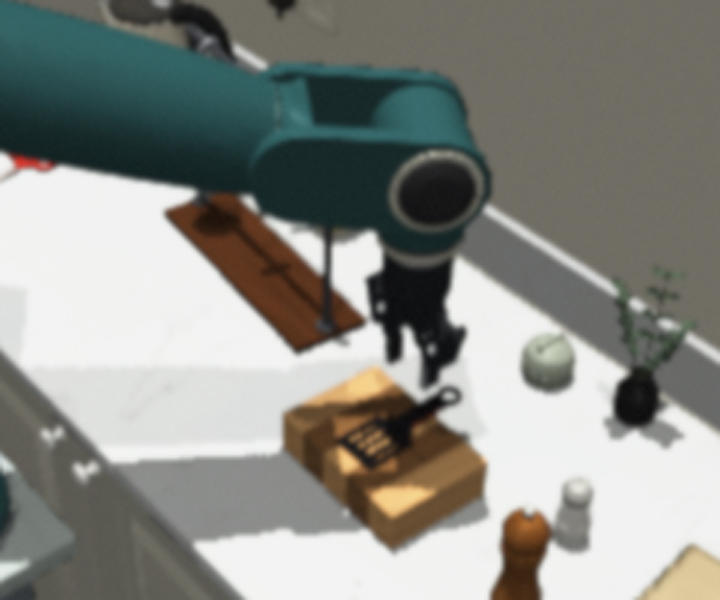

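```bash
python3 - <<'E'
from h import *
c=load('top4')
f=lambda u,v:(145+(u+.5)/10-.5,140+(v+.5)/10-.5)
P={}
for n,p,z in [('crest',(161,172),.2935),('shoulder',(168,240),.272),('tip',(219,283),.211),('barA',(20,162),.284),('barB',(690,218),.284)]:
    P[n]=onz(c,*f(*p),z); print(n,P[n].round(4))
d=P['barA']-P['barB']; yaw=np.degrees(np.arctan2(-d[0],d[1])); print('yaw',yaw)
a=np.radians(yaw); ex=np.array([np.cos(a),np.sin(a)]); ey=np.array([-np.sin(a),np.cos(a)])
o=P['barB'][:2]
for n in P: q=P[n][:2]-o; print(n,(q@ex).round(4),(q@ey).round(4))
# turner in scene4
c=load('scene4'); g=lambda u,v:(140+(u+.5)/3-.5,90+(v+.5)/3-.5)
print('hole',onz(c,*g(450,396),.0645)); print('edge',onz(c,*g(362,455),.062))
E
```

```text
crest [0.5925 0.0889 0.2935]
shoulder [0.5766 0.092  0.272 ]
tip [0.574  0.0911 0.211 ]
barA [0.5984 0.1322 0.284 ]
barB [ 0.577  -0.0619  0.284 ]
yaw -6.3131122059648375
crest -0.0011 0.1516
shoulder -0.0173 0.153
tip -0.0198 0.1517
barA 0.0 0.1953
barB 0.0 0.0
hole [ 0.56879082 -0.29645229  0.0645    ]
edge [ 0.42882292 -0.3029376   0.062     ]
```

```bash
python3 - <<'E'
from h import *
s=arm.read_state(); print(s['eef_pos'],psi_of(s)[0])
plan([((.5,-.25,.35),0,6),((.5733,.0914,.35),-6.3,9),((.5733,.0914,.31),-6.3,5)])
E
```

```text
[ 0.5031262  -0.30005215  0.13220874] 0.27705538134426183
[-0.01, -0.21, -0.91] 0.002
[-0.01, -0.21, -0.9] 0.001
[-0.02, -0.21, -0.91] 0.002
[-0.01, -0.2, -0.91] 0.001
[-0.01, -0.21, -0.91] 0.002
[-0.01, -0.21, -0.9] 0.001
-- [ 0.5002 -0.2501  0.3498] 0.01
[0.2, -0.95, -0.0] 0.023
[0.19, -0.95, -0.0] 0.024
[0.18, -0.95, -0.0] 0.023
[0.17, -0.96, -0.0] 0.023
[0.16, -0.96, -0.0] 0.024
[0.14, -0.95, -0.0] 0.023
[0.14, -0.97, -0.0] 0.024
[0.12, -0.96, -0.0] 0.023
[0.11, -0.96, -0.0] 0.023
-- [0.5734 0.0913 0.3498] -6.29
[-0.0, -0.0, 0.2] 0.0
[-0.0, -0.0, 0.2] 0.0
[-0.0, -0.0, 0.2] 0.0
[-0.0, -0.0, 0.2] 0.0
[-0.0, -0.0, 0.2] 0.0
-- [0.5734 0.0913 0.3098] -6.29
```

Request:
drive_tool(
  moves=[
    [[-0.01, 0, -0.91], [0, 0, 0], 110],
    [[-0.01, -0.1, -0.91], [0, 0, 0], 110],
    [[-0.01, -0.2, -0.91], [0, 0, 0], 110],
    [[-0.01, -0.3, -0.91], [0, 0, 0], 110],
    [[-0.01, -0.3, -0.91], [0, 0, 0], 110],
    [[-0.01, -0.35, -0.91], [0, 0, 0], 110],
    [[0.2, -0.95, 0], [0, 0, 0.023], 110],
    [[0.19, -0.95, 0], [0, 0, 0.023], 110],
    [[0.18, -0.95, 0], [0, 0, 0.023], 110],
    [[0.17, -0.95, 0], [0, 0, 0.023], 110],
  ],
)

```text
time_s: 13.0
eef_pos: [0.5304, -0.0961, 0.3457]
eef_rot: [0.0, 1.0, -0.022, 0.001]
force: [0.3, -0.1, 0.3]
finger_gap: 0.567
```

```bash
python3 - <<'E'
from h import *
s=arm.read_state(); print(s['eef_pos'],psi_of(s)[0])
plan([((.5733,.0914,.35),-6.3,7)])
E
```

```text
[ 0.53035337 -0.09614329  0.34568762] -2.509823562070384
[0.12, -0.68, -0.02] 0.018
[0.12, -0.67, -0.01] 0.018
[0.11, -0.68, -0.02] 0.018
[0.11, -0.68, -0.01] 0.018
[0.1, -0.68, -0.02] 0.018
[0.09, -0.68, -0.01] 0.018
[0.08, -0.68, -0.02] 0.018
-- [0.5732 0.0913 0.3501] -6.29
```

Request:
drive_tool(
  moves=[
    [[0.12, -0.68, 0], [0, 0, 0.018], 110],
    [[0.12, -0.67, 0], [0, 0, 0.018], 110],
    [[0.11, -0.68, 0], [0, 0, 0.018], 110],
    [[0.11, -0.68, 0], [0, 0, 0.018], 110],
    [[0.1, -0.68, 0], [0, 0, 0.018], 110],
    [[0.09, -0.68, 0], [0, 0, 0.018], 110],
    [[0.08, -0.58, 0], [0, 0, 0.018], 110],
    [[0, 0, 0], [0, 0, 0], 110],
    [[0, 0, 0], [0, 0, 0], 110],
    [[0, 0, 0], [0, 0, 0], 110],
  ],
)

```text
time_s: 14.25
eef_pos: [0.5727, 0.0854, 0.3449]
eef_rot: [0.0, 0.998, -0.055, 0.0]
force: [-0.0, 0.1, -0.8]
finger_gap: 0.561
```

```bash
python3 - <<'E'
from h import *
s=arm.read_state(); print(s['eef_pos'],psi_of(s)[0])
plan([((.5733,.0914,.31),-6.3,3),((.5733,.0914,.258),-6.3,4)])
for n in('top','scene'): snap(n,n+'5')
c=load('scene5'); cv2.imwrite('pics/s5.png',cv2.resize(c['pixels'][70:200,160:330],None,fx=4,fy=4,interpolation=cv2.INTER_CUBIC))
c=load('top5'); cv2.imwrite('pics/t5.png',cv2.resize(c['pixels'][120:240,110:350],None,fx=3,fy=3,interpolation=cv2.INTER_CUBIC))
E
```

```text
[0.57267857 0.08536791 0.34491601] -6.300624995441915
[-0.0, -0.05, 0.29] -0.0
[-0.0, -0.05, 0.29] -0.0
[-0.0, -0.05, 0.29] -0.0
-- [0.5733 0.0913 0.3101] -6.3
[-0.0, -0.0, 0.33] -0.0
[-0.0, -0.0, 0.32] -0.0
[-0.0, -0.0, 0.33] -0.0
[-0.0, -0.0, 0.32] -0.0
-- [0.5733 0.0913 0.2581] -6.3
```

View pics/s5.png

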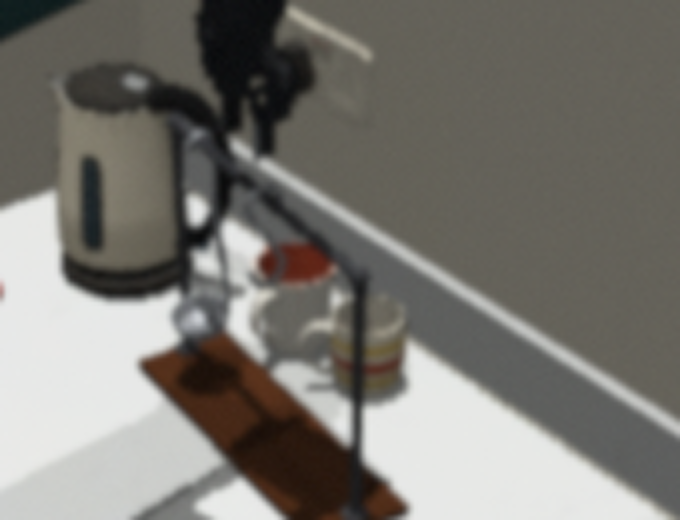

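View pics/t5.png

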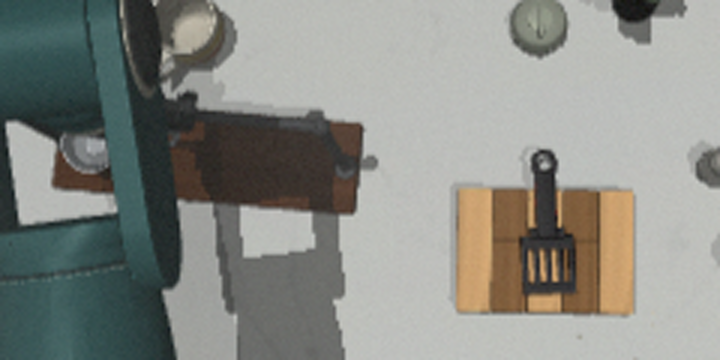

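```bash
python3 - <<'E'
from h import *
c=load('top5'); im=c['pixels']
g=lambda u,v:(110+(u+.5)/3-.5,120+(v+.5)/3-.5)
b=cv2.resize(im[160:225,270:320],None,fx=10,fy=10,interpolation=cv2.INTER_CUBIC); cv2.imwrite('pics/t5z.png',b[:600])
m=((im.max(2)<100)*255).astype(np.uint8); roi=np.zeros_like(m); roi[165:222,275:312]=255; m&=roi
n,l,s,_=cv2.connectedComponentsWithStats(m); k=1+np.argmax(s[1:,4]); v,u=np.nonzero(l==k)
P=np.array([onz(c,a,d,.0645)[:2] for a,d in zip(u,v)])
for x in np.arange(.41,.60,.01):
    q=P[(P[:,0]>x)&(P[:,0]<=x+.01)]; 
    if len(q): print(x.round(3),len(q),q[:,1].mean().round(4),q[:,1].min().round(4),q[:,1].max().round(4))
print(P[:,0].min(),P[:,0].max(),s[k])
E
```

```text
0.41 5 -0.2914 -0.3156 -0.2751
0.42 52 -0.3004 -0.3294 -0.2721
0.43 40 -0.3022 -0.3298 -0.2724
0.44 33 -0.3034 -0.3302 -0.2727
0.45 34 -0.3028 -0.3305 -0.2698
0.46 39 -0.3009 -0.3309 -0.27
0.47 57 -0.3008 -0.3312 -0.2703
0.48 49 -0.3012 -0.3314 -0.2706
0.49 31 -0.2997 -0.3216 -0.2777
0.5 24 -0.3001 -0.312 -0.2881
0.51 21 -0.2987 -0.309 -0.2885
0.52 20 -0.2996 -0.3094 -0.2889
0.53 21 -0.2994 -0.3097 -0.2891
0.54 19 -0.3006 -0.3101 -0.2895
0.55 17 -0.2996 -0.3104 -0.2897
0.56 16 -0.2986 -0.314 -0.2866
0.57 19 -0.3003 -0.3142 -0.2869
0.58 5 -0.3009 -0.3077 -0.2941
0.40800602886779425 0.5810281445250802 [283 170  19  52 503]
```

Request:
drive_tool(
  moves=[
    [[0, -0.08, 0.29], [0, 0, 0], 110],
    [[0, -0.05, 0.29], [0, 0, 0], 110],
    [[0, -0.02, 0.29], [0, 0, 0], 110],
    [[0, 0, 0.3], [0, 0, 0], 110],
    [[0, 0, 0.3], [0, 0, 0], 110],
    [[0, 0, 0.3], [0, 0, 0], 110],
    [[0, 0, 0.3], [0, 0, 0], 110],
    [[0, 0, 0.1], [0, 0, 0], 110],
    [[0, 0, 0], [0, 0, 0], 150],
    [[0, 0, 0], [0, 0, 0], 150],
  ],
)

```text
time_s: 15.6
eef_pos: [0.5736, 0.092, 0.2582]
eef_rot: [-0.0, 0.999, -0.055, 0.0]
force: [0.1, 0.1, 0.7]
finger_gap: 0.412
```

View pics/t5z.png

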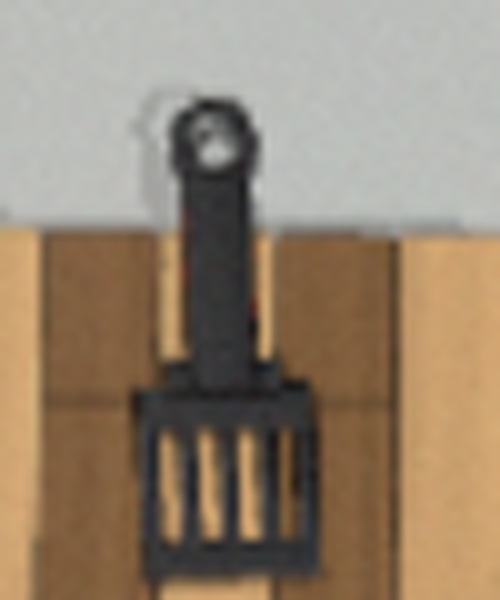

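Request:
drive_tool(
  moves=[
    [[0, 0, 0], [0, 0, 0], 255],
    [[0, 0, 0], [0, 0, 0], 255],
    [[0, 0, 0], [0, 0, 0], 255],
    [[0, 0, 0], [0, 0, 0], 255],
    [[0, 0, 0], [0, 0, 0], 255],
    [[0, 0, 0], [0, 0, 0], 255],
    [[0, 0, 0], [0, 0, 0], 255],
    [[0, 0, 0], [0, 0, 0], 255],
    [[0, 0, 0], [0, 0, 0], 255],
    [[0, 0, 0], [0, 0, 0], 255],
  ],
  grip_force=80,
)

```text
time_s: 16.85
eef_pos: [0.5736, 0.092, 0.2579]
eef_rot: [-0.0, 0.999, -0.055, 0.0]
force: [-0.4, -1.5, 4.6]
finger_gap: 0.059
```

```bash
python3 - <<'E'
from h import *
s=arm.read_state(); print(s['eef_pos'],psi_of(s)[0],s['finger_gap'],s['force'])
c=snap('scene','scene6'); cv2.imwrite('pics/s6.png',cv2.resize(c['pixels'][70:200,160:330],None,fx=4,fy=4,interpolation=cv2.INTER_CUBIC))
E
```

```text
[0.57356198 0.09198653 0.25785426] -6.265464150413153 0.05914523803807155 [-0.40805453 -1.51784238  4.61248659]
```

View pics/s6.png

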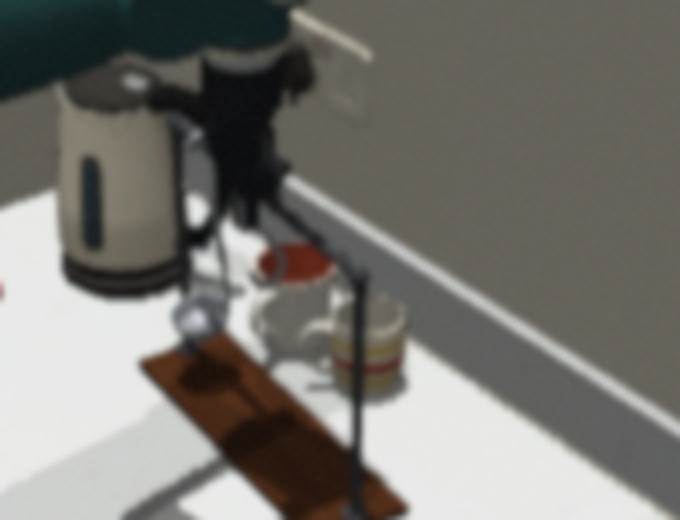

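Request:
drive_tool(
  moves=[
    [[0, 0, -0.1], [0, 0, 0], 255],
    [[0, 0, -0.2], [0, 0, 0], 255],
    [[0, 0, -0.3], [0, 0, 0], 255],
    [[0, 0, -0.4], [0, 0, 0], 255],
    [[0, 0, -0.5], [0, 0, 0], 255],
    [[0, 0, -0.5], [0, 0, 0], 255],
    [[0, 0, -0.5], [0, 0, 0], 255],
    [[0, 0, -0.5], [0, 0, 0], 255],
    [[-0.3, 0.5, 0], [0, 0, 0], 255],
    [[-0.3, 0.5, 0], [0, 0, 0], 255],
  ],
)

```text
time_s: 18.15
eef_pos: [0.5444, 0.0538, 0.3775]
eef_rot: [0.0, 0.999, -0.055, -0.0]
force: [-0.3, -0.2, -0.9]
finger_gap: 0.05
```

```bash
python3 - <<'E'
from h import *
s=arm.read_state(); print(s['eef_pos'],psi_of(s)[0],s['finger_gap'],s['force'])
for n in('top','scene'): snap(n,n+'7')
c=load('scene7'); cv2.imwrite('pics/s7.png',cv2.resize(c['pixels'][50:200,160:330],None,fx=4,fy=4,interpolation=cv2.INTER_CUBIC))
c=load('top7'); cv2.imwrite('pics/t7.png',cv2.resize(c['pixels'][120:240,110:250],None,fx=5,fy=5,interpolation=cv2.INTER_CUBIC))
E
```

```text
[0.54436545 0.0537802  0.37749686] -6.250701651342046 0.050277329840613116 [-0.27513533 -0.19566212 -0.94072372]
```

View pics/s7.png

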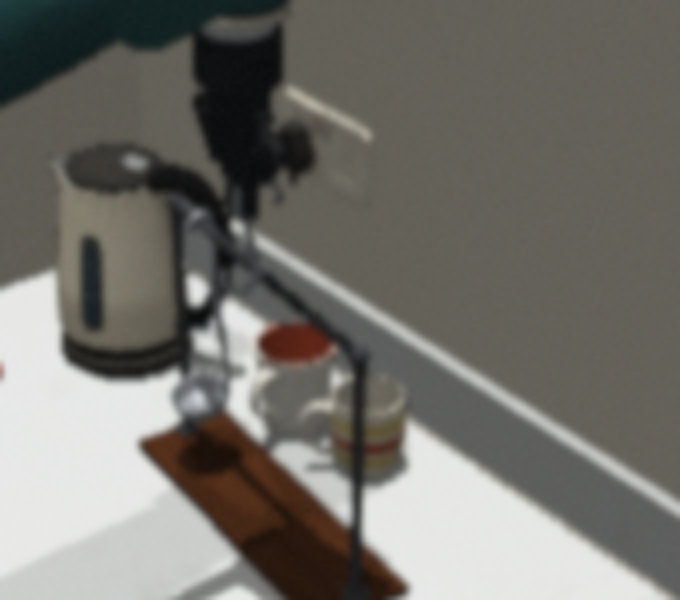

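View pics/t7.png

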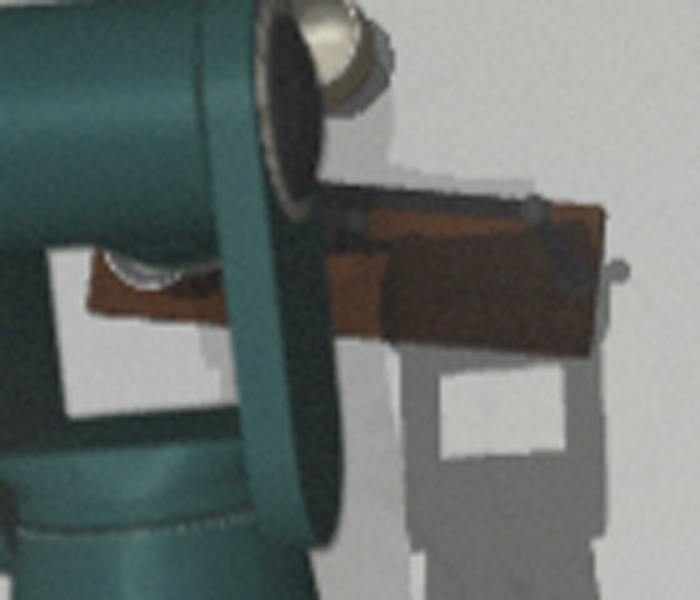

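```bash
python3 - <<'E'
from h import *
plan([((.56,-.15,.38),-3,6),((.61,-.30,.25),0,5),((.61,-.30,.19),0,3)])
E
```

```text
[0.16, 0.83, -0.01] -0.019
[0.15, 0.84, -0.01] -0.018
[0.15, 0.83, -0.01] -0.019
[0.13, 0.84, -0.01] -0.019
[0.13, 0.84, -0.0] -0.018
[0.12, 0.84, -0.01] -0.019
-- [ 0.5599 -0.1501  0.3799] -3.0
[0.29, 0.74, 0.65] -0.02
[0.28, 0.73, 0.65] -0.02
[0.28, 0.74, 0.65] -0.02
[0.26, 0.75, 0.65] -0.02
[0.26, 0.75, 0.65] -0.02
-- [ 0.61   -0.3002  0.2499] -0.0
[-0.0, -0.0, 0.5] -0.0
[-0.0, -0.0, 0.5] -0.0
[-0.0, -0.0, 0.5] -0.0
-- [ 0.61   -0.3002  0.1899] -0.0
```

Request:
drive_tool(
  moves=[
    [[0, 0.6, -0.4], [0, 0, -0.019], 255],
    [[0.1, 0.84, -0.4], [0, 0, -0.019], 255],
    [[0.15, 0.84, 0], [0, 0, -0.019], 255],
    [[0.13, 0.84, 0], [0, 0, -0.019], 255],
    [[0.13, 0.84, 0], [0, 0, -0.019], 255],
    [[0.25, 0.84, 0.3], [0, 0, -0.019], 255],
    [[0.35, 0.75, 0.6], [0, 0, -0.02], 255],
    [[0.35, 0.75, 0.7], [0, 0, -0.02], 255],
    [[0.28, 0.75, 0.7], [0, 0, -0.02], 255],
    [[0.26, 0.75, 0.7], [0, 0, -0.02], 255],
  ],
)

```text
time_s: 19.5
eef_pos: [0.6048, -0.2617, 0.2883]
eef_rot: [-0.0, 1.0, -0.004, -0.0]
force: [-0.0, 0.4, -0.5]
finger_gap: 0.053
```

```bash
python3 - <<'E'
from h import *
s=arm.read_state(); print(s['eef_pos'],psi_of(s)[0],s['finger_gap'],s['force'])
plan([((.61,-.30,.19),0,6)])
E
```

```text
[ 0.60478009 -0.2617104   0.28828746] -0.45707051387539227 0.052924988798498676 [-0.03270882  0.44224184 -0.48936645]
[0.02, 0.16, 0.41] -0.003
[0.03, 0.16, 0.41] -0.002
[0.02, 0.16, 0.41] -0.003
[0.02, 0.16, 0.41] -0.002
[0.02, 0.16, 0.41] -0.003
[0.02, 0.16, 0.41] -0.002
-- [ 0.6098 -0.3001  0.1899] -0.01
```

Request:
drive_tool(
  moves=[
    [[0.06, 0.16, 0.41], [0, 0, -0.003], 255],
    [[0.06, 0.16, 0.41], [0, 0, -0.002], 255],
    [[0.05, 0.16, 0.41], [0, 0, -0.003], 255],
    [[0.04, 0.15, 0.41], [0, 0, -0.002], 255],
    [[0.02, 0.12, 0.36], [0, 0, 0], 255],
    [[0, 0.06, 0.3], [0, 0, 0], 255],
    [[0, 0, 0.1], [0, 0, 0], 255],
    [[0, 0, 0], [0, 0, 0], 255],
    [[0, 0, 0], [0, 0, 0], 255],
    [[0, 0, 0], [0, 0, 0], 255],
  ],
)

```text
time_s: 20.75
eef_pos: [0.6143, -0.2929, 0.1943]
eef_rot: [0.0, 1.0, -0.001, 0.0]
force: [-0.7, -0.5, -0.3]
finger_gap: 0.058
```

```bash
python3 - <<'E'
from h import *
s=arm.read_state(); print(s['eef_pos'],psi_of(s)[0],s['finger_gap'],s['force'])
for n in('top','scene'): snap(n,n+'8')
c=load('scene8'); cv2.imwrite('pics/s8.png',cv2.resize(c['pixels'][130:250,220:340],None,fx=6,fy=6,interpolation=cv2.INTER_CUBIC)[:600])
c=load('top8'); cv2.imwrite('pics/t8.png',cv2.resize(c['pixels'][130:240,220:360],None,fx=5,fy=5,interpolation=cv2.INTER_CUBIC))
E
```

```text
[ 0.61432255 -0.29286678  0.19427331] -0.13902996486417193 0.05784214306572133 [-0.70202527 -0.50418392 -0.33788959]
```

View pics/s8.png

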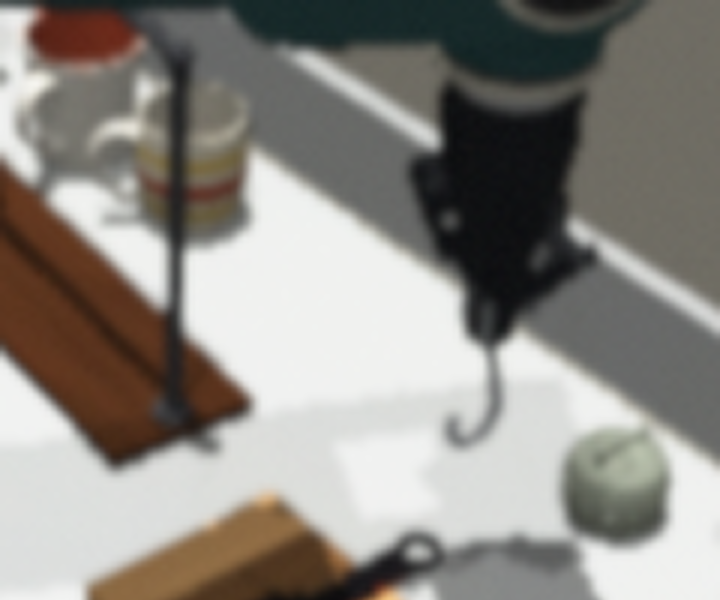

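View pics/t8.png

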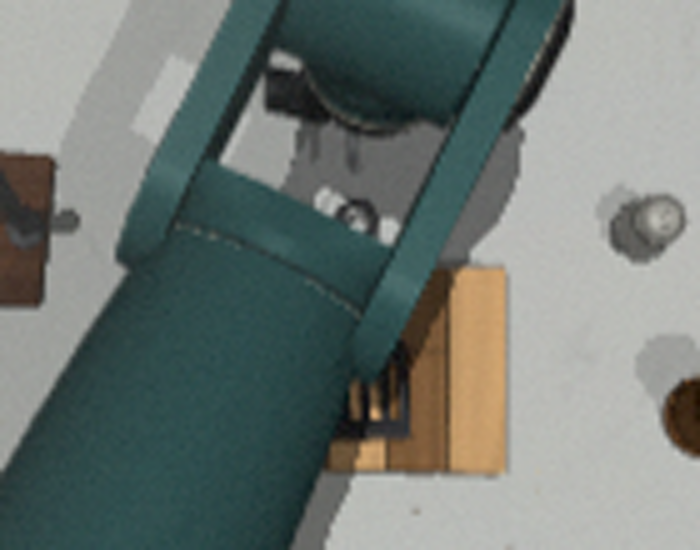

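```bash
python3 - <<'E'
from h import *
c=load('scene8'); s=arm.read_state(); T=np.array(s['eef_pos'])
C=T+[.0203,.0,-.0164]
pts=[(-18,-34)]+[(18*np.cos(t),-34+18*np.sin(t)) for t in np.radians([180,210,240,270,300,330,360])]+[(15,-24),(0,0)]
P=[C+[x/1000,0,z/1000] for x,z in pts]
q=proj(c,P); img=cv2.resize(c['pixels'][130:250,220:340],None,fx=6,fy=6,interpolation=cv2.INTER_CUBIC)
for u,v in q: cv2.circle(img,(int((u-220+.5)*6),int((v-130+.5)*6)),3,(0,0,255),-1)
u,v=proj(c,T)[0]; cv2.circle(img,(int((u-220+.5)*6),int((v-130+.5)*6)),3,(0,255,0),-1)
cv2.imwrite('pics/s8b.png',img[200:500,350:650].repeat(2,0).repeat(2,1))
g=lambda u,v:(220+(u+.5)/6-.5,130+(v+.5)/6-.5)
for n,p in [('tip',(453,422)),('bend',(468,440)),('hole',(421,551))]: print(n, onplane(c,*g(*p),1,-.2929 if n!='hole' else -.30).round(4), onz(c,*g(*p),.0645).round(4))
c=load('top8'); g=lambda u,v:(220+(u+.5)/5-.5,130+(v+.5)/5-.5)
print(onz(c,*g(356,217),.0645))
E
```

```text
tip [ 0.5894 -0.2929  0.1498] [ 0.6656 -0.2236  0.0645]
bend [ 0.6036 -0.2929  0.129 ] [ 0.6608 -0.2416  0.0645]
hole [ 0.5653 -0.3     0.0703] [ 0.5699 -0.2957  0.0645]
[ 0.57053787 -0.29987201  0.0645    ]
```

View pics/s8b.png

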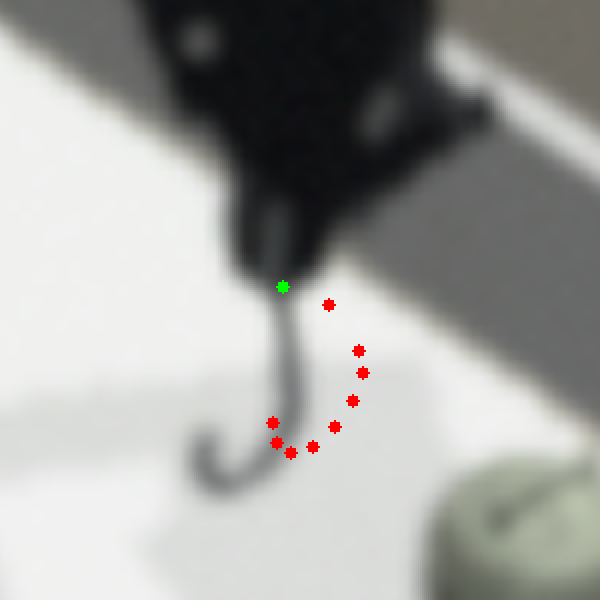

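```bash
python3 - <<'E'
from h import *
from scipy.optimize import least_squares
c=load('scene8'); T=np.array(arm.read_state()['eef_pos'])
g=lambda u,v:(220+(350+u/2+.5)/6-.5,130+(200+v/2+.5)/6-.5)
pp=[(283,310),(290,350),(293,390),(287,430),(270,462),(245,480),(220,486),(203,470),(198,445)]
W=np.array([onplane(c,*g(*p),1,T[1])[[0,2]] for p in pp])
print(((W-T[[0,2]])*1000).round(1))
# circle fit to bend points
b=W[3:]; A=np.c_[2*b,np.ones(len(b))]; x=np.linalg.lstsq(A,(b**2).sum(1),rcond=None)[0]
print('bend centre rel TCP',((x[:2]-T[[0,2]])*1000).round(1),'r',np.sqrt(x[2]+x[:2]@x[:2])*1000)
tip=W[-1]-x[:2]; print('tip rel centre',tip*1000, 'tilt',np.degrees(np.arctan2(tip[1],-tip[0])))
E
```

```text
[[  1.6  -9.1]
 [  6.4 -26. ]
 [  9.5 -42.2]
 [  8.8 -56.7]
 [  3.  -65.7]
 [ -6.8 -67.2]
 [-17.1 -63.9]
 [-24.9 -53.8]
 [-28.  -42.9]]
bend centre rel TCP [ -7.4 -47. ] r 20.025921568025456
tip rel centre [-20.67079311   4.03319093] tilt 11.040580888399006
```

Request:
drive_tool(
  moves=[
    [[0, 0.1, 0], [0, 0, 0], 255],
    [[0, 0.08, 0], [0, 0, 0], 255],
    [[0, 0, 0], [0, 0.14, 0], 255],
    [[0, 0, 0], [0, 0.14, 0], 255],
    [[0, 0, 0], [0, 0.14, 0], 255],
    [[0, 0, 0], [0, 0.15, 0], 255],
    [[0, 0, 0], [0, 0, 0], 255],
    [[0, 0, 0], [0, 0, 0], 255],
    [[0, 0, 0], [0, 0, 0], 255],
    [[0, 0, 0], [0, 0, 0], 255],
  ],
)

```text
time_s: 22.1
eef_pos: [0.6144, -0.3, 0.1936]
eef_rot: [0.0, 0.989, -0.001, 0.148]
force: [-0.5, -0.2, -0.7]
finger_gap: 0.058
```

```bash
python3 - <<'E'
from h import *
s=arm.read_state(); p,M=psi_of(s);print(s['eef_pos'],s['finger_gap'],s['force']); print(M.round(3))
for n in('top','scene'): snap(n,n+'9')
c=load('scene9'); i=cv2.resize(c['pixels'],None,fx=12,fy=12,interpolation=cv2.INTER_CUBIC)
cv2.imwrite('pics/s9.png',i[170*12:170*12+600,280*12:280*12+600])
E
```

```text
[ 0.61443198 -0.30000038  0.19360112] 0.058478496559762276 [-0.50304502 -0.24414636 -0.74299481]
[[ 0.956 -0.002  0.293]
 [-0.002 -1.    -0.001]
 [ 0.293 -0.    -0.956]]
```

View pics/s9.png

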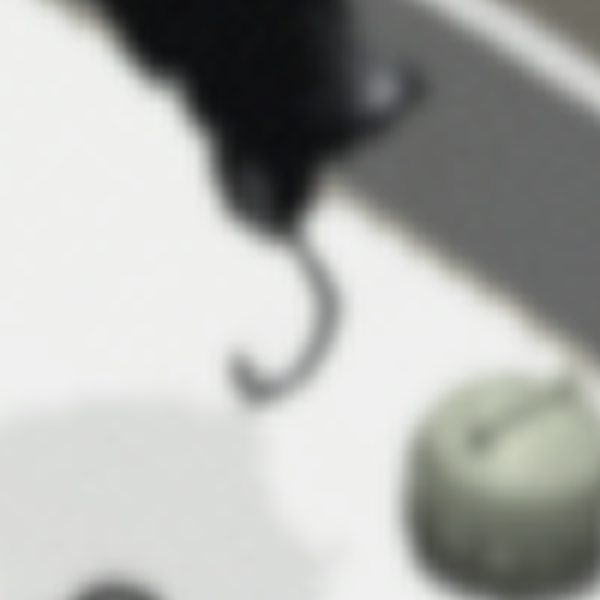

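```bash
python3 - <<'E'
from h import *
c=load('scene9'); T=np.array(arm.read_state()['eef_pos'])
g=lambda u,v:(280+(u+.5)/12-.5,170+(v+.5)/12-.5)
pp=[(303,250),(318,272),(329,292),(331,320),(318,355),(300,378),(280,391),(260,396),(245,383),(237,362)]
W=np.array([onplane(c,*g(*p),1,T[1])[[0,2]] for p in pp])
print(((W-T[[0,2]])*1000).round(1).tolist())
b=W[4:]; A=np.c_[2*b,np.ones(len(b))]; x=np.linalg.lstsq(A,(b**2).sum(1),rcond=None)[0]
print('bend centre rel TCP',((x[:2]-T[[0,2]])*1000).round(1),'r',np.sqrt(x[2]+x[:2]@x[:2])*1000)
img=cv2.resize(c['pixels'],None,fx=12,fy=12,interpolation=cv2.INTER_CUBIC)[170*12:170*12+600,280*12:280*12+600]
def draw(Bx,Bz,th,col):
    t=np.radians(th); Rm=np.array([[np.cos(t),-np.sin(t)],[-np.sin(t)*-1*-1,np.cos(t)]])
    Rm=np.array([[np.cos(t),np.sin(t)],[-np.sin(t),np.cos(t)]]) # bottom -> -x for th>0
    pts=[(-18,3.5),(-18,0)]+[(18*np.cos(a),18*np.sin(a)) for a in np.radians([210,240,270,300,330,360])]+[(15,10),(7.5,22),(0,34)]
    for p in pts:
        d=Rm@np.array(p)/1000; P=T+[Bx+d[0],0,Bz+d[1]]
        u,v=proj(c,P)[0]; cv2.circle(img,(int((u-280+.5)*12),int((v-170+.5)*12)),3,col,-1)
draw(.0066,-.0471,0,(0,0,255)); draw(*((x[:2]-T[[0,2]])),0,(0,200,0))
cv2.imwrite('pics/s9b.png',img)
E
```

```text
[[10.9, -15.9], [18.4, -27.7], [24.2, -37.9], [26.5, -49.5], [22.6, -60.5], [16.0, -65.7], [7.9, -66.3], [-0.4, -63.7], [-7.4, -55.1], [-11.8, -45.1]]
bend centre rel TCP [  9.4 -45.7] r 20.446276301855836
```

View pics/s9b.png

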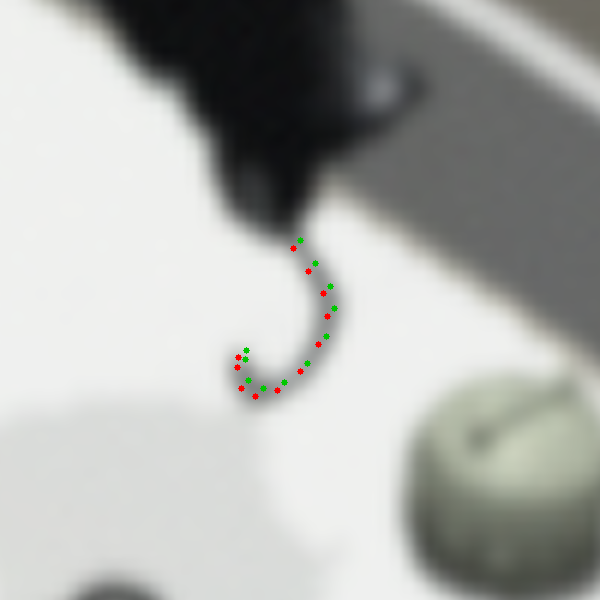

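Request:
drive_tool(
  moves=[
    [[-0.12, 0, 0.39], [0, 0, 0], 255],
    [[-0.12, 0, 0.39], [0, 0, 0], 255],
    [[-0.12, 0, 0.39], [0, 0, 0], 255],
    [[-0.12, 0, 0.39], [0, 0, 0], 255],
    [[-0.12, 0, 0.39], [0, 0, 0], 255],
    [[-0.08, 0, 0.25], [0, 0, 0], 255],
    [[-0.04, 0, 0.14], [0, 0, 0], 255],
    [[0, 0, 0], [0, 0, 0], 255],
    [[0, 0, 0], [0, 0, 0], 255],
    [[0, 0, 0], [0, 0, 0], 255],
  ],
)

```text
time_s: 23.45
eef_pos: [0.6143, -0.3002, 0.0964]
eef_rot: [0.0, 0.989, -0.001, 0.149]
force: [0.7, 0.5, -1.0]
finger_gap: 0.054
```

```bash
cat >> h.py <<'E'
def overlay(tag,T,B,x0,y0,k=12,w=600,h=600,hole=None):
    c=load(tag); im=c['pixels'][y0:y0+h//k+1,x0:x0+w//k+1]
    img=cv2.resize(im,None,fx=k,fy=k,interpolation=cv2.INTER_CUBIC)[:h,:w]
    def dot(P,col):
        u,v=proj(c,P)[0]; cv2.circle(img,(int((u-x0+.5)*k),int((v-y0+.5)*k)),3,col,-1)
    pts=[(-18,3.5),(-18,0)]+[(18*np.cos(a),18*np.sin(a)) for a in np.radians([210,240,270,300,330,360])]+[(15,10),(7.5,22),(0,34)]
    for p in pts: dot(np.array(T)+[B[0]+p[0]/1000,0,B[1]+p[1]/1000],(0,0,255))
    if hole is not None:
        for a in np.radians(range(0,360,45)):
            dot(np.array(hole)+[.009*np.cos(a),.009*np.sin(a),.0035],(255,0,255))
            dot(np.array(hole)+[.015*np.cos(a),.015*np.sin(a),.0035],(0,255,255))
    cv2.imwrite(f'pics/{tag}o.png',img)
E
python3 - <<'E'
from h import *
s=arm.read_state(); T=s['eef_pos'];print(T,s['finger_gap'],s['force'])
for n in('top','scene'): snap(n,n+'10')
overlay('scene10',T,(.008,-.0465),275,200,12,700,600,(.5685,-.3,.0645))
c=load('top10'); cv2.imwrite('pics/t10.png',cv2.resize(c['pixels'][130:240,220:360],None,fx=5,fy=5,interpolation=cv2.INTER_CUBIC))
E
```

```text
[ 0.61432287 -0.30019069  0.09638661] 0.05356177469484389 [ 0.65715591  0.54621269 -1.00395611]
```

View pics/scene10o.png

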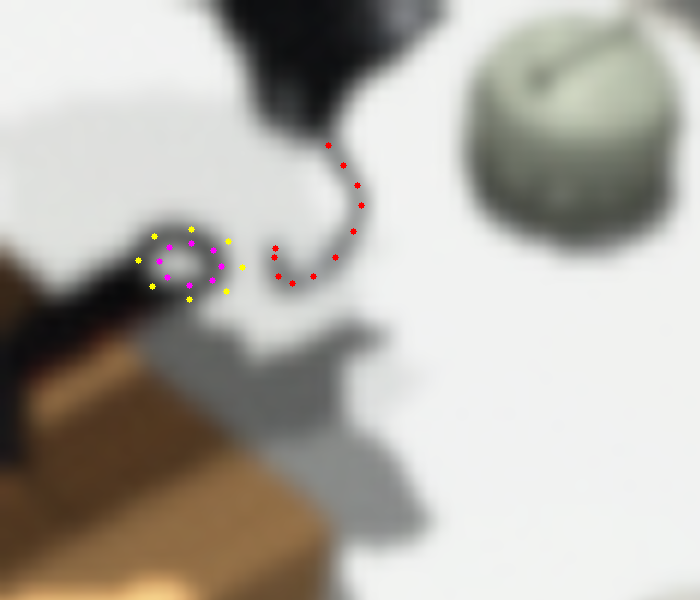

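View pics/t10.png

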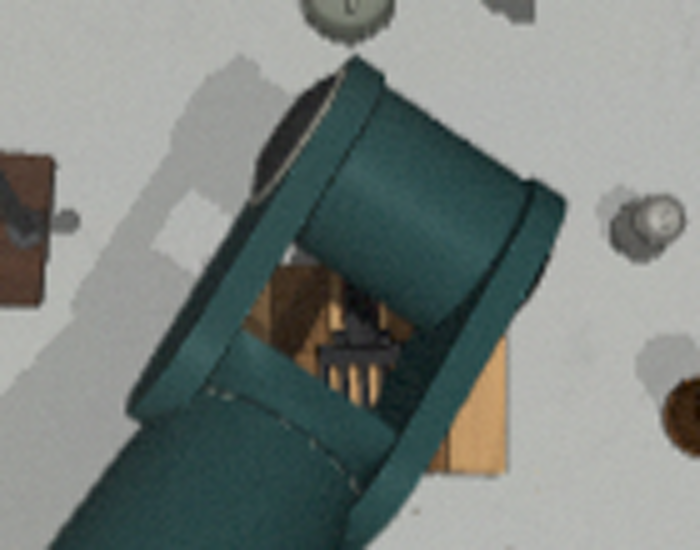

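```bash
python3 - <<'E'
from h import *
c=load('scene10')
g=lambda u,v:(275+(u+.5)/12-.5,200+(v+.5)/12-.5)
for p in [(181,263),(185,263)]: print(onz(c,*g(*p),.068), onz(c,*g(*p),.0645))
# hole blob: bright inside
im=cv2.resize(c['pixels'][200:251,275:334],None,fx=12,fy=12,interpolation=cv2.INTER_CUBIC)
gr=im.max(2); sub=gr[225:300,140:230]; m=(sub>120).astype(np.uint8)
n,l,s,ce=cv2.connectedComponentsWithStats(m); print(s,ce+[140,225])
c5=load('top5'); im=cv2.resize(c5['pixels'][160:225,270:320],None,fx=10,fy=10,interpolation=cv2.INTER_CUBIC); gr=im.max(2)
sub=gr[105:175,180:245]; m=(sub>110).astype(np.uint8); n,l,s,ce=cv2.connectedComponentsWithStats(m); print(s,ce+[180,105])
for e in ce[1:]: print(onz(c5,270+(e[0]+180.5)/10-.5,160+(e[1]+105.5)/10-.5,.0645))
E
```

```text
[ 0.56660226 -0.29819514  0.068     ] [ 0.56941458 -0.29558782  0.0645    ]
[ 0.567502   -0.29892273  0.068     ] [ 0.57031725 -0.29631777  0.0645    ]
[[   0    4   81   71 3581]
 [   0    0   90   75 1779]
 [  13   20   50   36 1390]] [[176.76291539 266.20552918]
 [205.55986509 252.58291175]
 [177.47913669 263.21798561]]
[[   0    0   65   70 3351]
 [   0    0   13    8   56]
 [  59    0    6    7   23]
 [  16   11   39   50 1120]] [[211.53297523 138.58102059]
 [184.26785714 107.125     ]
 [242.43478261 107.        ]
 [214.15892857 144.53571429]]
[ 0.58021225 -0.29057236  0.0645    ]
[ 0.57974918 -0.3103755   0.0645    ]
[ 0.56707057 -0.30032182  0.0645    ]
```

Request:
drive_tool(
  moves=[
    [[-0.23, 0, -0.07], [0, 0, 0], 255],
    [[-0.23, 0, -0.07], [0, 0, 0], 255],
    [[-0.23, -0.03, -0.07], [0, 0, 0], 255],
    [[-0.15, -0.02, -0.04], [0, 0, 0], 255],
    [[-0.07, 0, -0.02], [0, 0, 0], 255],
    [[0, 0, 0], [0, 0, 0], 255],
    [[0, 0, 0], [0, 0, 0], 255],
    [[0, 0, 0], [0, 0, 0], 255],
    [[0, 0, 0], [0, 0, 0], 255],
    [[0, 0, 0], [0, 0, 0], 255],
  ],
)

```text
time_s: 24.8
eef_pos: [0.5762, -0.2979, 0.0954]
eef_rot: [0.0, 0.989, -0.001, 0.149]
force: [-0.2, 0.6, 0.3]
finger_gap: 0.059
```

```bash
python3 - <<'E'
from h import *
s=arm.read_state(); T=s['eef_pos'];print(T,s['finger_gap'],s['force'])
c=snap('scene','scene11')
im=cv2.resize(c['pixels'][195:246,270:330],None,fx=12,fy=12,interpolation=cv2.INTER_CUBIC); cv2.imwrite('pics/s11.png',im[:600])
overlay('scene11',T,(.008,-.0465),270,195,12,700,600)
E
```

```text
[ 0.57622757 -0.29794312  0.09535339] 0.05861788335754401 [-0.17937696  0.64488113  0.34820605]
```

View pics/s11.png

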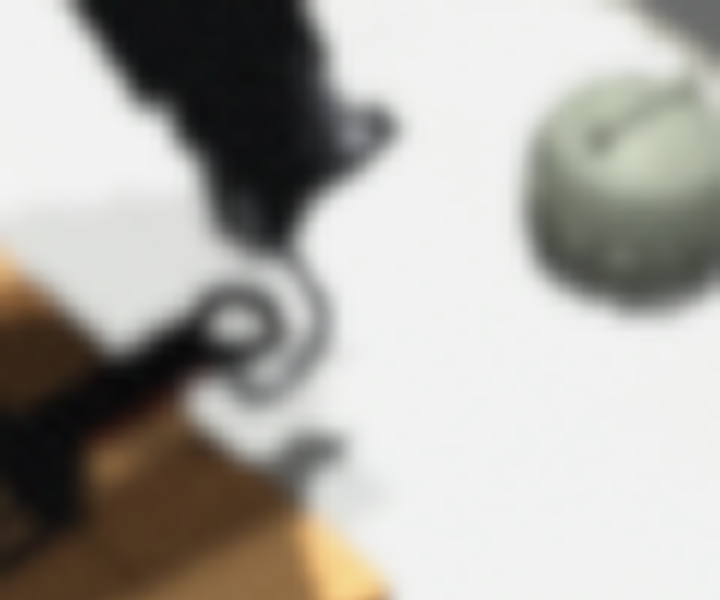

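View pics/scene11o.png

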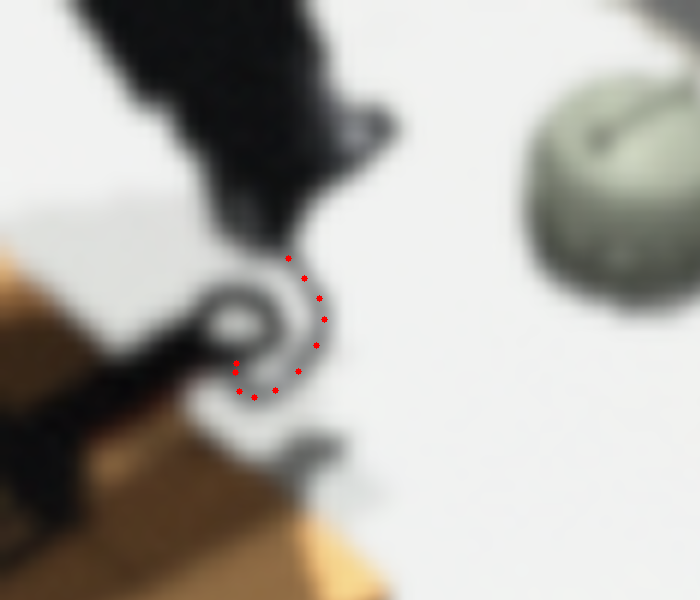

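Request:
drive_tool(
  moves=[
    [[0.03, 0, -0.1], [0, 0, 0], 255],
    [[0.03, 0, -0.1], [0, 0, 0], 255],
    [[0.03, 0, -0.1], [0, 0, 0], 255],
    [[0.03, 0, -0.1], [0, 0, 0], 255],
    [[0.03, 0, -0.1], [0, 0, 0], 255],
    [[0, 0, 0], [0, 0, 0], 255],
    [[0, 0, 0], [0, 0, 0], 255],
    [[0, 0, 0], [0, 0, 0], 255],
    [[0, 0, 0], [0, 0, 0], 255],
    [[0, 0, 0], [0, 0, 0], 255],
  ],
)

```text
time_s: 26.1
eef_pos: [0.576, -0.298, 0.1162]
eef_rot: [0.0, 0.989, -0.001, 0.149]
force: [0.6, -0.6, -0.8]
finger_gap: 0.053
```

```bash
python3 - <<'E'
from h import *
s=arm.read_state(); T=s['eef_pos'];print(T,s['finger_gap'],s['force'])
c=snap('scene','scene12')
im=cv2.resize(c['pixels'][195:246,270:330],None,fx=12,fy=12,interpolation=cv2.INTER_CUBIC); cv2.imwrite('pics/s12.png',im[:600])
E
```

```text
[ 0.57599304 -0.29796992  0.11617607] 0.053028862761921945 [ 0.6297943  -0.55422574 -0.80662645]
```

View pics/s12.png

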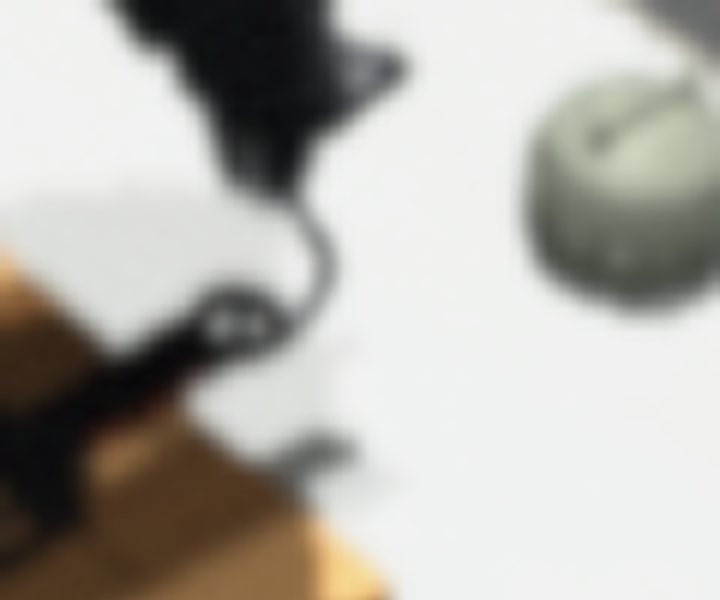

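```bash
cat >> h.py <<'E'
def rows(pts):
    s=arm.read_state(); M=psi_of(s)[1]; p=np.array(s['eef_pos'])
    for g in pts:
        sh=np.round(M.T@(np.array(g)-p)/.04,2); print(sh.tolist()); p=p+M@sh*.04
    print('--',p.round(4))
E
python3 - <<'E'
from h import *
T=np.array(arm.read_state()['eef_pos'])
pts=[T+[0,0,.003],T+[0,0,.007]]
for a in np.radians(np.r_[4:90.1:5.375]): pts.append(T+[-.14*(1-np.cos(a)),0,.007+.162*np.sin(a)])
for k in (.01,.025): pts.append(pts[-1]+np.array([0,0,k]))
print(len(pts)); rows(pts)
E
```

```text
21
[0.02, -0.0, -0.07]
[0.03, -0.0, -0.1]
[0.08, 0.0, -0.27]
[0.07, 0.0, -0.37]
[0.04, 0.0, -0.38]
[0.02, 0.0, -0.37]
[-0.02, 0.0, -0.37]
[-0.05, 0.0, -0.37]
[-0.08, 0.0, -0.36]
[-0.11, 0.0, -0.34]
[-0.14, 0.0, -0.33]
[-0.17, 0.0, -0.3]
[-0.19, 0.0, -0.29]
[-0.22, 0.0, -0.26]
[-0.24, 0.01, -0.24]
[-0.26, -0.0, -0.21]
[-0.28, -0.0, -0.18]
[-0.29, -0.0, -0.14]
[-0.31, -0.0, -0.12]
[0.07, -0.0, -0.24]
[0.18, -0.0, -0.59]
-- [ 0.4359 -0.298   0.32  ]
```

Request:
drive_tool(
  moves=[
    [[0.02, 0, -0.07], [0, 0, 0], 255],
    [[0.03, 0, -0.1], [0, 0, 0], 255],
    [[0.06, 0, -0.2], [0, 0, 0], 255],
    [[0.07, 0, -0.3], [0, 0, 0], 255],
    [[0.04, 0, -0.38], [0, 0, 0], 255],
    [[0.02, 0, -0.37], [0, 0, 0], 255],
    [[0, 0, -0.25], [0, 0, 0], 255],
    [[0, 0, -0.1], [0, 0, 0], 255],
    [[0, 0, 0], [0, 0, 0], 255],
    [[0, 0, 0], [0, 0, 0], 255],
  ],
)

```text
time_s: 27.4
eef_pos: [0.5643, -0.2978, 0.1862]
eef_rot: [-0.0, 0.989, -0.001, 0.148]
force: [0.4, -0.7, -0.9]
finger_gap: 0.054
```

```bash
python3 - <<'E'
from h import *
s=arm.read_state(); T=s['eef_pos'];print(T,s['finger_gap'],s['force'])
c=snap('scene','scene13')
im=cv2.resize(c['pixels'][165:240,250:330],None,fx=8,fy=8,interpolation=cv2.INTER_CUBIC); cv2.imwrite('pics/s13.png',im[:600])
E
```

```text
[ 0.56429953 -0.29783967  0.18615006] 0.05360312475987914 [ 0.35588938 -0.65128124 -0.92296187]
```

View pics/s13.png

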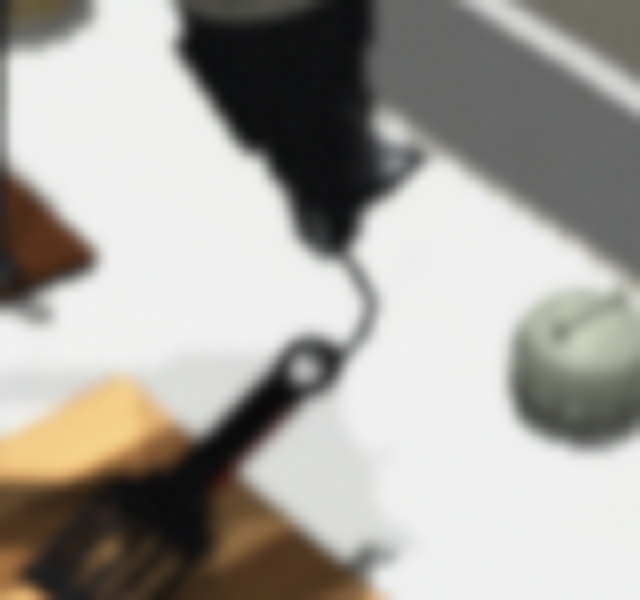

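```bash
python3 - <<'E'
from h import *
T=np.array(arm.read_state()['eef_pos'])
a0=np.radians(23); pts=[]
for a in np.radians(np.linspace(23,90,13)[1:]): pts.append(T+[-.14*(np.cos(a0)-np.cos(a)),0,.162*(np.sin(a)-np.sin(a0))])
rows(pts)
E
```

```text
[-0.04, 0.0, -0.38]
[-0.07, 0.0, -0.38]
[-0.1, 0.0, -0.36]
[-0.14, 0.0, -0.34]
[-0.16, 0.0, -0.33]
[-0.2, 0.0, -0.3]
[-0.22, 0.0, -0.28]
[-0.24, 0.0, -0.25]
[-0.27, 0.0, -0.22]
[-0.29, 0.01, -0.19]
[-0.31, -0.0, -0.16]
[-0.32, -0.0, -0.11]
-- [ 0.4353 -0.298   0.2847]
```

Request:
drive_tool(
  moves=[
    [[-0.02, 0, -0.2], [0, 0, 0], 255],
    [[-0.05, 0, -0.34], [0, 0, 0], 255],
    [[-0.08, 0, -0.38], [0, 0, 0], 255],
    [[-0.12, 0, -0.36], [0, 0, 0], 255],
    [[-0.15, 0, -0.34], [0, 0, 0], 255],
    [[-0.18, 0, -0.32], [0, 0, 0], 255],
    [[-0.21, 0, -0.29], [0, 0, 0], 255],
    [[-0.23, 0, -0.27], [0, 0, 0], 255],
    [[-0.24, 0, -0.22], [0, 0, 0], 255],
    [[-0.22, 0, -0.16], [0, 0, 0], 255],
  ],
)

```text
time_s: 28.7
eef_pos: [0.4724, -0.2977, 0.2795]
eef_rot: [0.0, 0.989, -0.001, 0.149]
force: [0.2, -0.4, -1.6]
finger_gap: 0.055
```

Request:
drive_tool(
  moves=[
    [[-0.2, 0, -0.12], [0, 0, 0], 255],
    [[-0.2, 0, -0.1], [0, 0, 0], 255],
    [[-0.2, 0, -0.1], [0, 0, 0], 255],
    [[-0.15, 0, -0.08], [0, 0, 0], 255],
    [[-0.1, 0, -0.08], [0, 0, 0], 255],
    [[0, 0, -0.1], [0, 0, 0], 255],
    [[0.03, 0, -0.1], [0, 0, 0], 255],
    [[0.03, 0, -0.1], [0, 0, 0], 255],
    [[0, 0, 0], [0, 0, 0], 255],
    [[0, 0, 0], [0, 0, 0], 255],
  ],
)

```text
time_s: 29.95
eef_pos: [0.4338, -0.2976, 0.2996]
eef_rot: [0.0, 0.989, -0.001, 0.149]
force: [-0.4, -1.0, -1.9]
finger_gap: 0.053
```

```bash
python3 - <<'E'
from h import *
s=arm.read_state(); T=s['eef_pos'];print(T,s['finger_gap'],s['force'])
c=snap('scene','scene14')
im=cv2.resize(c['pixels'][145:245,220:330],None,fx=6,fy=6,interpolation=cv2.INTER_CUBIC); cv2.imwrite('pics/s14.png',im[:600])
E
```

```text
[ 0.43382874 -0.29756565  0.29957812] 0.052634270113302 [-0.42151918 -0.98334449 -1.90911909]
```

View pics/s14.png

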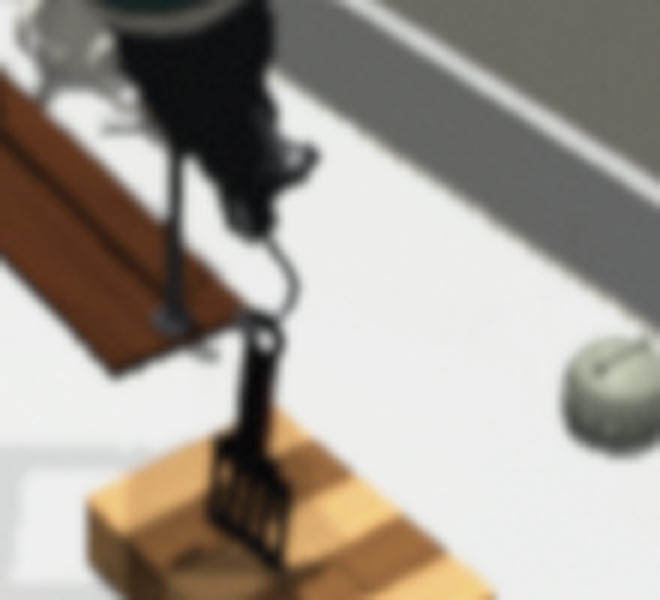

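Request:
drive_tool(
  moves=[
    [[0, -0.06, 0], [-0.003, 0, 0.01], 255],
    [[0, -0.17, 0], [-0.003, 0, 0.01], 255],
    [[0, -0.28, 0], [-0.003, 0, 0.01], 255],
    [[0, -0.4, 0], [-0.003, 0, 0.01], 255],
    [[0, -0.51, 0], [-0.003, 0, 0.01], 255],
    [[0, -0.62, 0], [-0.003, 0, 0.01], 255],
    [[0, -0.68, 0], [-0.003, 0, 0.01], 255],
    [[0, -0.68, 0], [-0.003, 0, 0.01], 255],
    [[0, -0.68, 0], [-0.003, 0, 0.01], 255],
    [[0, -0.68, 0], [-0.003, 0, 0.01], 255],
  ],
)

```text
time_s: 31.25
eef_pos: [0.4399, -0.1056, 0.3]
eef_rot: [0.004, 0.988, -0.028, 0.149]
force: [0.6, 0.6, -1.6]
finger_gap: 0.055
```

Request:
drive_tool(
  moves=[
    [[0, -0.68, 0], [-0.003, 0, 0.01], 255],
    [[0, -0.68, 0], [-0.003, 0, 0.01], 255],
    [[0, -0.68, 0], [-0.003, 0, 0.01], 255],
    [[0, -0.68, 0], [-0.003, 0, 0.01], 255],
    [[0, -0.62, 0], [-0.003, 0, 0.01], 255],
    [[0, -0.51, 0], [-0.003, 0, 0.01], 255],
    [[0, -0.4, 0], [-0.003, 0, 0.01], 255],
    [[0, -0.28, 0], [-0.003, 0, 0.01], 255],
    [[0, -0.17, 0], [-0.003, 0, 0.01], 255],
    [[0, -0.06, 0], [-0.003, 0, 0.01], 255],
  ],
)

```text
time_s: 32.5
eef_pos: [0.4544, 0.0828, 0.2999]
eef_rot: [0.008, 0.987, -0.055, 0.148]
force: [-1.1, -0.4, -1.6]
finger_gap: 0.058
```

```bash
python3 - <<'E'
from h import *
s=arm.read_state(); p,M=psi_of(s); T=s['eef_pos'];print(T,p,M.round(3).tolist(),s['finger_gap'],s['force'])
for n in ('top','scene'): snap(n,n+'15')
c=load('scene15')
im=cv2.resize(c['pixels'][70:170,180:290],None,fx=6,fy=6,interpolation=cv2.INTER_CUBIC); cv2.imwrite('pics/s15.png',im[:600])
b=np.array([.5913,.0673]); a=np.radians(-6.3); ex=np.array([np.cos(a),np.sin(a),0])
tgt=np.array([*b,.30])-.011*ex
print(tgt, (tgt-T)@ex, (tgt-T)@np.array([-np.sin(a),np.cos(a),0]))
E
```

```text
[0.45441564 0.08276922 0.29991785] -6.423378283213688 [[0.95, -0.112, 0.292], [-0.107, -0.994, -0.032], [0.294, -0.001, -0.956]] 0.0578797259293467 [-1.0768127  -0.39099606 -1.56698303]
[0.58036643 0.06850708 0.3       ] 0.12675520839333357 -0.0003548865400661004
```

View pics/s15.png

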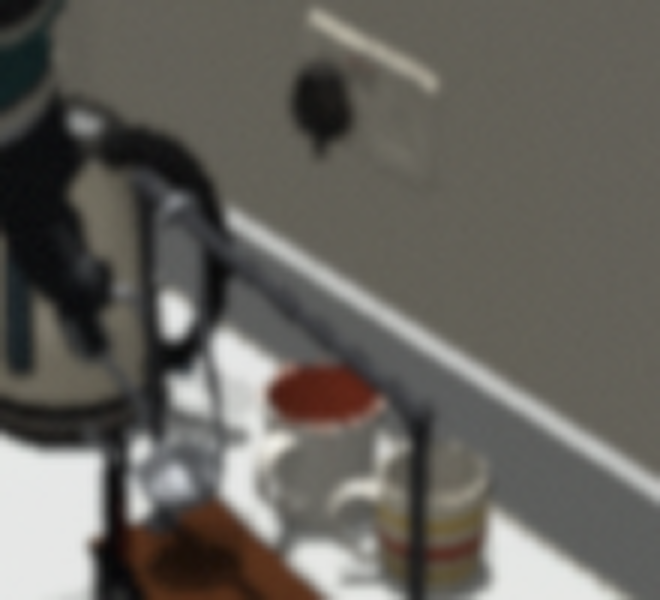

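Request:
drive_tool(
  moves=[
    [[0.04, 0, 0.01], [0, 0, 0], 255],
    [[0.13, 0, 0.04], [0, 0, 0], 255],
    [[0.21, 0, 0.065], [0, 0, 0], 255],
    [[0.3, 0, 0.09], [0, 0, 0], 255],
    [[0.38, 0, 0.115], [0, 0, 0], 255],
    [[0.46, 0, 0.14], [0, 0, 0], 255],
    [[0.46, 0, 0.14], [0, 0, 0], 255],
    [[0.38, 0, 0.115], [0, 0, 0], 255],
    [[0.3, 0, 0.09], [0, 0, 0], 255],
    [[0.21, 0, 0.065], [0, 0, 0], 255],
  ],
)

```text
time_s: 33.85
eef_pos: [0.5737, 0.0691, 0.2998]
eef_rot: [0.008, 0.988, -0.055, 0.147]
force: [-14.7, 0.6, -0.1]
finger_gap: 0.052
```

Request:
drive_tool(
  moves=[
    [[0.13, 0, 0.04], [0, 0, 0], 255],
    [[0.04, 0, 0.01], [0, 0, 0], 255],
    [[0, 0, 0], [0, 0, 0], 255],
    [[0, 0, 0], [0, 0, 0], 255],
    [[0, 0, 0], [0, 0, 0], 255],
    [[0, 0, 0], [0, 0, 0], 255],
    [[0, 0, 0], [0, 0, 0], 255],
    [[0, 0, 0], [0, 0, 0], 255],
    [[0, 0, 0], [0, 0, 0], 255],
    [[0, 0, 0], [0, 0, 0], 255],
  ],
)

```text
time_s: 35.1
eef_pos: [0.58, 0.0685, 0.2992]
eef_rot: [0.008, 0.988, -0.055, 0.147]
force: [-7.5, 1.4, -6.5]
finger_gap: 0.054
```

```bash
python3 - <<'E'
from h import *
s=arm.read_state(); p,M=psi_of(s); T=s['eef_pos'];print(T,p,s['finger_gap'],s['force'])
for n in ('top','scene'): snap(n,n+'16')
c=load('scene16')
im=cv2.resize(c['pixels'][70:170,180:290],None,fx=6,fy=6,interpolation=cv2.INTER_CUBIC); cv2.imwrite('pics/s16.png',im[:600])
c=load('top16'); cv2.imwrite('pics/t16.png',cv2.resize(c['pixels'][120:240,110:250],None,fx=5,fy=5,interpolation=cv2.INTER_CUBIC))
E
```

```text
[0.57995101 0.06850873 0.29922599] -6.4039283811534045 0.053767583837834414 [-7.49049464  1.39120059 -6.54091681]
```

View pics/s16.png

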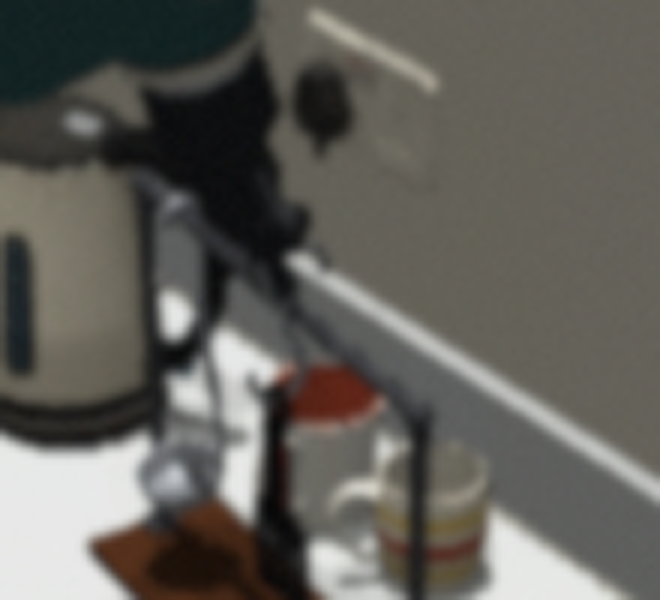

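View pics/t16.png

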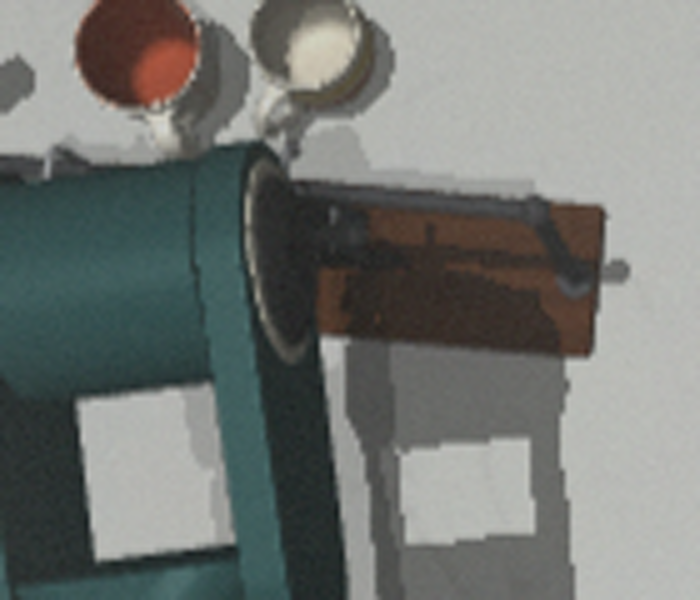

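Request:
drive_tool(
  moves=[
    [[-0.05, 0, -0.015], [0, 0, 0], 255],
    [[-0.15, 0, -0.046], [0, 0, 0], 255],
    [[-0.25, 0, -0.077], [0, 0, 0], 255],
    [[-0.3, 0, -0.092], [0, 0, 0], 255],
    [[-0.3, 0, -0.092], [0, 0, 0], 255],
    [[-0.25, 0, -0.077], [0, 0, 0], 255],
    [[-0.15, 0, -0.046], [0, 0, 0], 255],
    [[-0.05, 0, -0.015], [0, 0, 0], 255],
    [[0, 0, 0], [0, 0, 0], 255],
    [[0, 0, 0], [0, 0, 0], 255],
  ],
)

```text
time_s: 36.45
eef_pos: [0.5186, 0.0753, 0.3003]
eef_rot: [0.008, 0.987, -0.055, 0.148]
force: [0.0, 0.5, -1.2]
finger_gap: 0.056
```

```bash
python3 - <<'E'
from h import *
s=arm.read_state(); p,M=psi_of(s); T=s['eef_pos'];print(T,p,s['finger_gap'],s['force'])
for n in ('top','scene'): snap(n,n+'17')
c=load('scene17')
im=cv2.resize(c['pixels'][100:151,190:240],None,fx=12,fy=12,interpolation=cv2.INTER_CUBIC); cv2.imwrite('pics/s17.png',im[:600,:600])
im=cv2.resize(c['pixels'][70:170,180:290],None,fx=6,fy=6,interpolation=cv2.INTER_CUBIC); cv2.imwrite('pics/s17w.png',im[:600])
E
```

```text
[0.51856958 0.07530047 0.30026897] -6.425021732755865 0.05642765070961242 [ 0.03423367  0.54918777 -1.20238509]
```

View pics/s17.png

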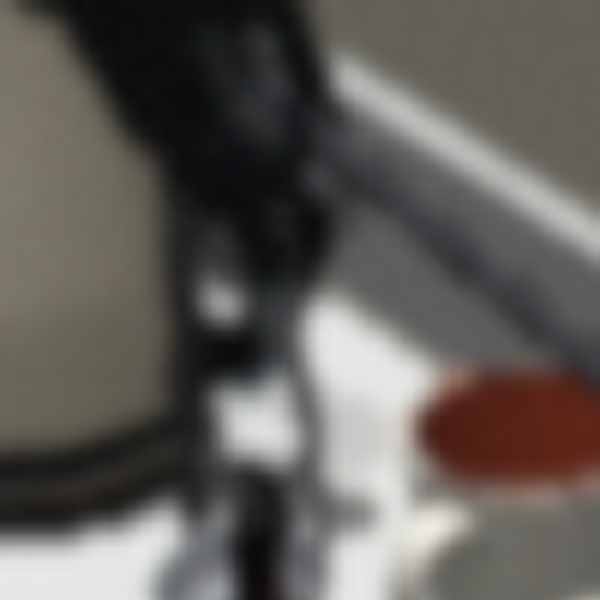

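View pics/s17w.png

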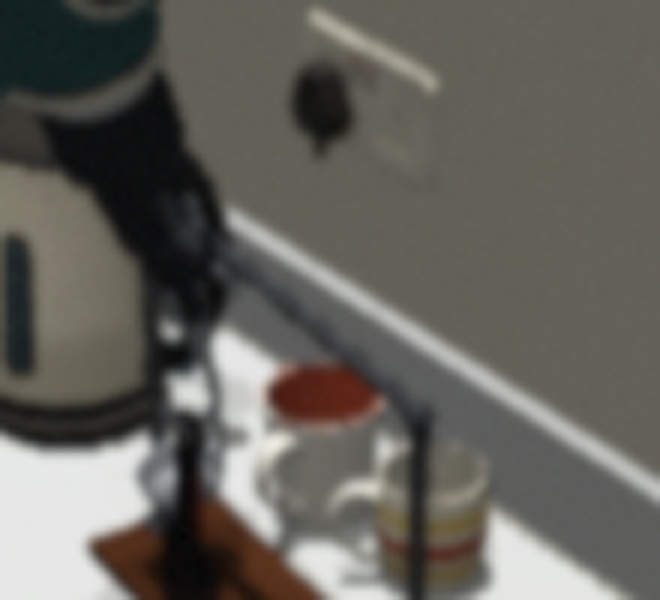

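Request:
drive_tool(
  moves=[
    [[-0.02, 0.07, -0.007], [0, 0, 0], 255],
    [[-0.065, 0.2, -0.02], [0, 0, 0], 255],
    [[-0.11, 0.34, -0.033], [0, 0, 0], 255],
    [[-0.15, 0.48, -0.047], [0, 0, 0], 255],
    [[-0.195, 0.61, -0.06], [0, 0, 0], 255],
    [[-0.195, 0.61, -0.06], [0, 0, 0], 255],
    [[-0.15, 0.48, -0.047], [0, 0, 0], 255],
    [[-0.11, 0.34, -0.033], [0, 0, 0], 255],
    [[-0.065, 0.2, -0.02], [0, 0, 0], 255],
    [[-0.02, 0.07, -0.007], [0, 0, 0], 255],
  ],
)

```text
time_s: 37.8
eef_pos: [0.4581, -0.0551, 0.3004]
eef_rot: [0.008, 0.987, -0.056, 0.149]
force: [-0.8, 0.6, -2.8]
finger_gap: 0.057
```

```bash
cat >> h.py <<'E'
def overlay2(tag,T,M,B,th,x0,y0,k=12,w=600,h=600,col=(0,0,255)):
    """hook drawn in plane of tool x/z heading; B rel TCP along heading ex and z; th tilt deg (bottom to -ex)"""
    ex=np.array([M[0,0],M[1,0],0]); ex/=np.linalg.norm(ex)
    c=load(tag); img=cv2.resize(c['pixels'][y0:y0+h//k+1,x0:x0+w//k+1],None,fx=k,fy=k,interpolation=cv2.INTER_CUBIC)[:h,:w]
    t=np.radians(th); Rm=np.array([[np.cos(t),np.sin(t)],[-np.sin(t),np.cos(t)]])
    pts=[(-18,3.5),(-18,0)]+[(18*np.cos(a),18*np.sin(a)) for a in np.radians([210,240,270,300,330,360])]+[(15,10),(7.5,22),(0,34),(-7.5,46),(-15,58)]+[(18*np.cos(a),68+18*np.sin(a)) for a in np.radians([180,150,120,90,60,30,0])]
    for p in pts:
        d=Rm@np.array(p)/1000; P=np.array(T)+ex*(B[0]+d[0])+[0,0,B[1]+d[1]]
        u,v=proj(c,P)[0]; cv2.circle(img,(int((u-x0+.5)*k),int((v-y0+.5)*k)),2,col,-1)
    cv2.imwrite(f'pics/{tag}o.png',img)
E
python3 - <<'E'
from h import *
s=arm.read_state(); p,M=psi_of(s); T=s['eef_pos'];print(T,p,s['finger_gap'],s['force'])
for n in ('top','scene'): snap(n,n+'18')
u,v=proj(load('scene18'),T)[0]; print(u,v)
c=load('scene18'); x0,y0=int(u)-25,int(v)-20
im=cv2.resize(c['pixels'][y0:y0+51,x0:x0+50],None,fx=12,fy=12,interpolation=cv2.INTER_CUBIC); cv2.imwrite('pics/s18.png',im[:600,:600]); print(x0,y0)
overlay2('scene18',T,M,(.008,-.0465),0,x0,y0)
E
```

```text
[ 0.45814112 -0.05511459  0.30043937] -6.449198316751596 0.05693125938439074 [-0.84927133  0.58299957 -2.79841356]
220.45582975740243 145.4316847287786
195 125
```

View pics/s18.png

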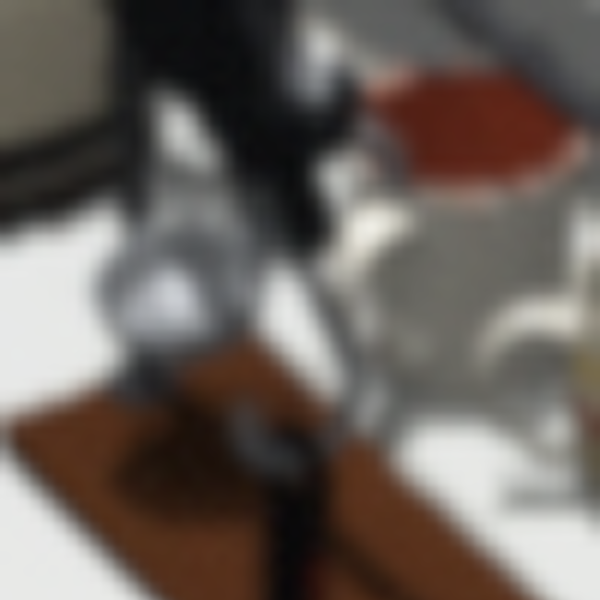

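View pics/scene18o.png

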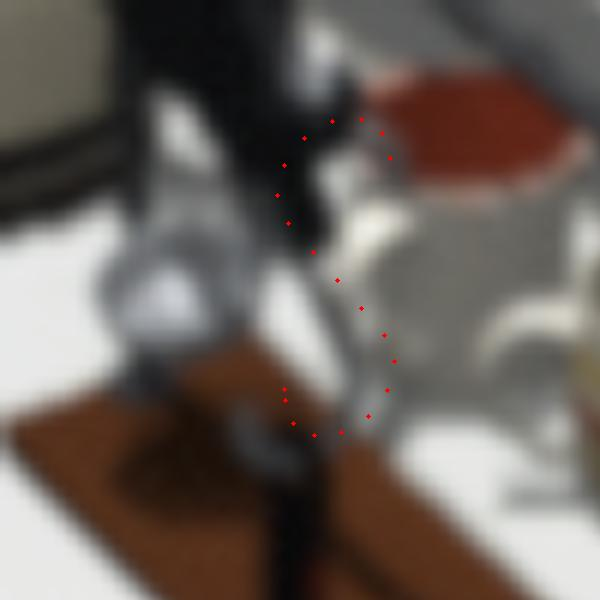

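```bash
python3 - <<'E'
from h import *
s=arm.read_state(); p,M=psi_of(s); T=s['eef_pos']
ims=[]
for th,dx,dz in [(14,0.002,0),(18,0.002,0),(16,.004,-.002)]:
    t=np.radians(th); B=(-.010+.018*np.cos(t)-.068*np.sin(t)+dx,.0215-.018*np.sin(t)-.068*np.cos(t)+dz); print(th,B)
    overlay2('scene18',T,M,B,th,200,130,12,400,500); ims.append(cv2.imread('pics/scene18o.png'))
cv2.imwrite('pics/cmp.png',cv2.resize(np.hstack(ims),(800,333)))
cv2.imwrite('pics/cmp1.png',ims[2])
E
```

```text
14 (np.float64(-0.006985365827809471), np.float64(-0.048834703507561784))
18 (np.float64(-0.011894138324183661), np.float64(-0.0487341490068195))
16 (np.float64(-0.007440629668666205), np.float64(-0.050827267728511684))
```

View pics/cmp.png

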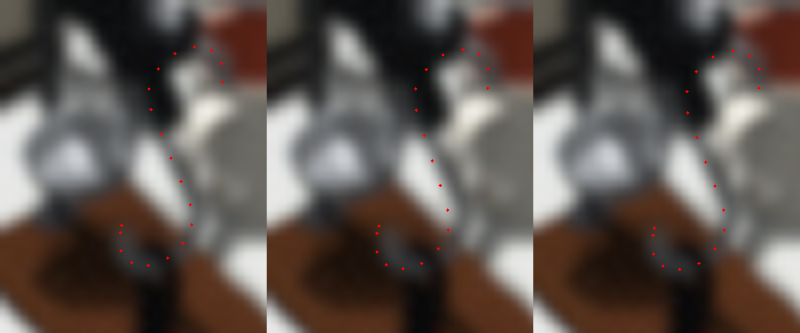

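View pics/cmp1.png

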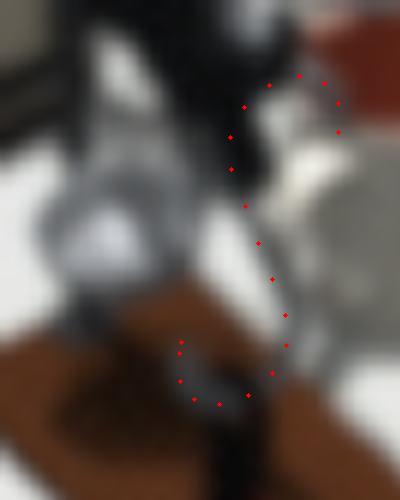

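Request:
drive_tool(
  moves=[
    [[0, 0.07, 0], [0, 0.05, 0], 255],
    [[0, 0.2, 0], [0, 0.05, 0], 255],
    [[0, 0.34, 0], [0, 0.05, 0], 255],
    [[0, 0.48, 0], [0, 0.05, 0], 255],
    [[0, 0.61, 0], [0, 0.05, 0], 255],
    [[0, 0.61, 0], [0, 0.05, 0], 255],
    [[0, 0.48, 0], [0, 0.05, 0], 255],
    [[0, 0.34, 0], [0, 0.05, 0], 255],
    [[0, 0.2, 0], [0, 0.05, 0], 255],
    [[0, 0.07, 0], [0, 0.05, 0], 255],
  ],
)

```text
time_s: 39.15
eef_pos: [0.443, -0.1903, 0.3002]
eef_rot: [0.015, 0.959, -0.054, 0.277]
force: [-0.5, 1.0, -1.5]
finger_gap: 0.059
```

```bash
python3 - <<'E'
from h import *
s=arm.read_state(); p,M=psi_of(s); T=s['eef_pos'];print(T,p,M.round(3).tolist(),s['finger_gap'],s['force'])
for n in ('top','scene'): snap(n,n+'19')
u,v=proj(load('scene19'),T)[0]
c=load('scene19'); x0,y0=int(u)-25,int(v)-20; print(x0,y0)
im=cv2.resize(c['pixels'][y0:y0+51,x0:x0+50],None,fx=12,fy=12,interpolation=cv2.INTER_CUBIC); cv2.imwrite('pics/s19.png',im[:600,:600])
t=np.radians(15);b=np.array([-.005,-.051]); B=(b[0]*np.cos(t)-b[1]*np.sin(t), b[0]*np.sin(t)+b[1]*np.cos(t)); print(B)
overlay2('scene19',T,M,B,0,x0,y0)
E
```

```text
[ 0.44296915 -0.190257    0.30023211] -6.459584365672172 [[0.841, -0.112, 0.53], [-0.095, -0.994, -0.059], [0.533, -0.001, -0.846]] 0.058669760075875425 [-0.46239511  1.03511661 -1.49380776]
217 145
(np.float64(0.008370142168783214), np.float64(-0.05055631236625509))
```

View pics/s19.png

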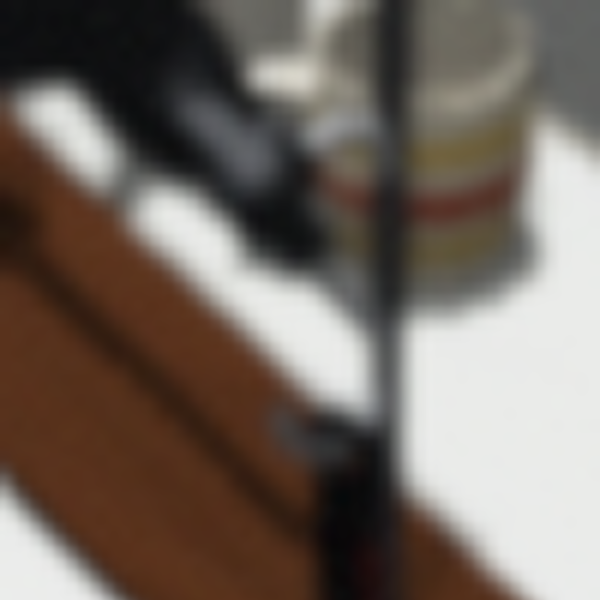

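View pics/scene19o.png

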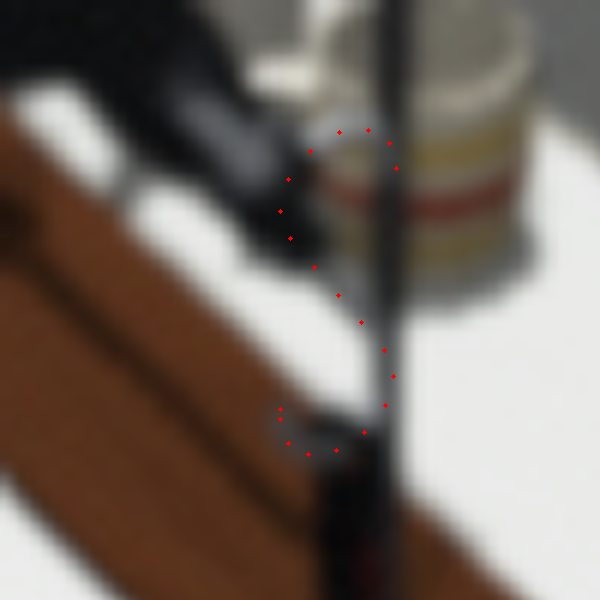

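```bash
cat >> h.py <<'E'
def smooth(target,n,r):
    w=np.ones(n); w[:r]=(2*np.arange(r)+1)/(2*r); w[n-r:]=w[:r][::-1]; f=np.cumsum(w)/w.sum()
    T=np.array(arm.read_state()['eef_pos']); rows([T+(np.array(target)-T)*k for k in f])
a_=np.radians(-6.3); EX=np.array([np.cos(a_),np.sin(a_),0]); EY=np.array([-np.sin(a_),np.cos(a_),0]); BAR=np.array([.5913,.0673,.284])
E
python3 - <<'E'
from h import *
smooth(BAR-.127*EX+[0,0,.2823-.284],20,6)
E
```

```text
[-0.0, -0.04, 0.0]
[-0.01, -0.12, 0.01]
[-0.01, -0.2, 0.0]
[-0.02, -0.29, 0.02]
[-0.02, -0.36, 0.01]
[-0.03, -0.45, 0.02]
[-0.03, -0.48, 0.02]
[-0.03, -0.49, 0.02]
[-0.03, -0.48, 0.02]
[-0.03, -0.49, 0.02]
[-0.03, -0.48, 0.02]
[-0.03, -0.49, 0.01]
[-0.03, -0.49, 0.02]
[-0.03, -0.48, 0.02]
[-0.02, -0.45, 0.02]
[-0.03, -0.36, 0.02]
[-0.01, -0.28, 0.01]
[-0.01, -0.21, 0.01]
[-0.01, -0.12, -0.0]
[-0.0, -0.04, 0.0]
-- [0.4652 0.0813 0.2825]
```

Request:
drive_tool(
  moves=[
    [[0, -0.04, 0], [0, 0, 0], 255],
    [[-0.01, -0.12, 0.01], [0, 0, 0], 255],
    [[-0.01, -0.2, 0.01], [0, 0, 0], 255],
    [[-0.02, -0.28, 0.01], [0, 0, 0], 255],
    [[-0.02, -0.36, 0.01], [0, 0, 0], 255],
    [[-0.03, -0.45, 0.02], [0, 0, 0], 255],
    [[-0.03, -0.49, 0.02], [0, 0, 0], 255],
    [[-0.03, -0.49, 0.02], [0, 0, 0], 255],
    [[-0.03, -0.49, 0.02], [0, 0, 0], 255],
    [[-0.03, -0.49, 0.02], [0, 0, 0], 255],
  ],
)

```text
time_s: 40.5
eef_pos: [0.4541, -0.0525, 0.2912]
eef_rot: [0.015, 0.959, -0.054, 0.276]
force: [0.7, 0.1, -1.8]
finger_gap: 0.055
```

Request:
drive_tool(
  moves=[
    [[-0.03, -0.49, 0.02], [0, 0, 0], 255],
    [[-0.03, -0.49, 0.02], [0, 0, 0], 255],
    [[-0.03, -0.49, 0.02], [0, 0, 0], 255],
    [[-0.03, -0.49, 0.02], [0, 0, 0], 255],
    [[-0.02, -0.45, 0.02], [0, 0, 0], 255],
    [[-0.02, -0.36, 0.02], [0, 0, 0], 255],
    [[-0.01, -0.28, 0.01], [0, 0, 0], 255],
    [[-0.01, -0.2, 0.01], [0, 0, 0], 255],
    [[-0.01, -0.12, 0], [0, 0, 0], 255],
    [[0, -0.04, 0], [0, 0, 0], 255],
  ],
)

```text
time_s: 41.75
eef_pos: [0.466, 0.0822, 0.2825]
eef_rot: [0.015, 0.96, -0.054, 0.276]
force: [-0.1, -0.4, -1.8]
finger_gap: 0.057
```

```bash
python3 - <<'E'
from h import *
s=arm.read_state(); print(s['eef_pos'],psi_of(s)[0],s['force'],s['finger_gap'])
smooth(BAR-.060*EX+[0,0,.2823-.284],10,4)
E
```

```text
[0.46597577 0.08215487 0.28250056] -6.429996563768626 [-0.07426724 -0.44200888 -1.84113386] 0.057315247001775385
[0.03, 0.0, 0.02]
[0.09, 0.0, 0.05]
[0.14, 0.0, 0.1]
[0.21, 0.01, 0.12]
[0.23, 0.0, 0.15]
[0.23, 0.0, 0.15]
[0.21, 0.01, 0.13]
[0.14, 0.0, 0.09]
[0.09, 0.0, 0.06]
[0.03, 0.0, 0.01]
-- [0.5316 0.074  0.2824]
```

Request:
drive_tool(
  moves=[
    [[0.03, 0, 0.02], [0, 0, 0], 255],
    [[0.09, 0, 0.05], [0, 0, 0], 255],
    [[0.14, 0, 0.1], [0, 0, 0], 255],
    [[0.21, 0, 0.12], [0, 0, 0], 255],
    [[0.23, 0, 0.15], [0, 0, 0], 255],
    [[0.23, 0, 0.15], [0, 0, 0], 255],
    [[0.21, 0, 0.13], [0, 0, 0], 255],
    [[0.14, 0, 0.09], [0, 0, 0], 255],
    [[0.09, 0, 0.06], [0, 0, 0], 255],
    [[0.03, 0, 0.01], [0, 0, 0], 255],
  ],
)

```text
time_s: 43.0
eef_pos: [0.5318, 0.0746, 0.2824]
eef_rot: [0.015, 0.96, -0.054, 0.276]
force: [0.6, 0.6, -2.3]
finger_gap: 0.058
```

```bash
python3 - <<'E'
from h import *
s=arm.read_state(); p,M=psi_of(s); T=s['eef_pos'];print(T,p,s['finger_gap'],s['force'])
for n in ('top','scene'): snap(n,n+'20')
c=load('scene20'); u,v=proj(c,T)[0]; x0,y0=int(u)-25,int(v)-22
cv2.imwrite('pics/s20.png',cv2.resize(c['pixels'][y0:y0+50,x0:x0+50],None,fx=12,fy=12,interpolation=cv2.INTER_CUBIC))
overlay2('scene20',T,M,(.008,-.0503),0,x0,y0)
E
```

```text
[0.53184732 0.07464058 0.2823829 ] -6.435748607610792 0.058483887882011046 [ 0.5583989   0.60847806 -2.25990791]
```

View pics/s20.png

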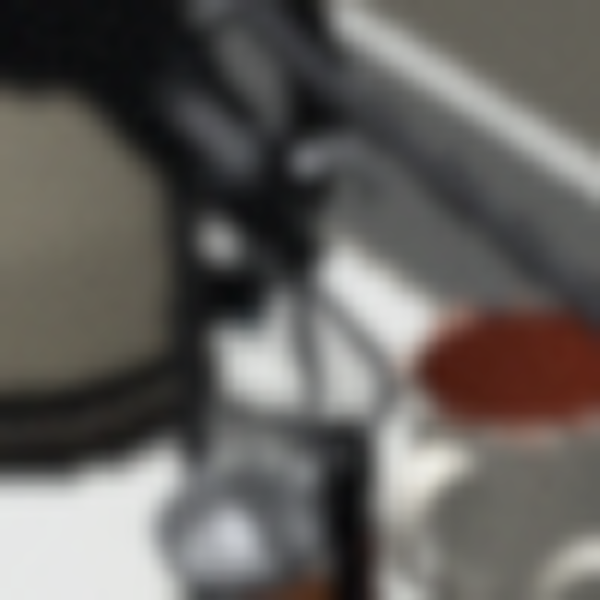

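View pics/scene20o.png

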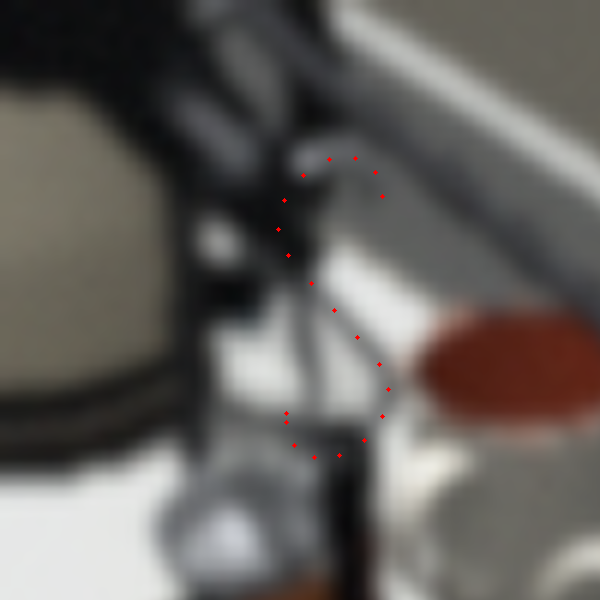

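```bash
python3 - <<'E'
from h import *
smooth(BAR-.0205*EX+[0,0,-.0045],10,5)
E
```

```text
[0.02, 0.0, 0.01]
[0.04, 0.0, 0.04]
[0.08, 0.0, 0.06]
[0.12, 0.01, 0.08]
[0.14, -0.0, 0.11]
[0.14, 0.0, 0.1]
[0.11, 0.01, 0.08]
[0.08, -0.0, 0.06]
[0.05, -0.0, 0.04]
[0.02, -0.0, 0.01]
-- [0.571  0.0695 0.2796]
```

Request:
drive_tool(
  moves=[
    [[0.02, 0, 0.01], [0, 0, 0], 255],
    [[0.04, 0, 0.04], [0, 0, 0], 255],
    [[0.08, 0, 0.06], [0, 0, 0], 255],
    [[0.12, 0.01, 0.08], [0, 0, 0], 255],
    [[0.14, 0, 0.11], [0, 0, 0], 255],
    [[0.14, 0, 0.1], [0, 0, 0], 255],
    [[0.11, 0.01, 0.08], [0, 0, 0], 255],
    [[0.08, 0, 0.06], [0, 0, 0], 255],
    [[0.05, 0, 0.04], [0, 0, 0], 255],
    [[0.02, 0, 0.01], [0, 0, 0], 255],
  ],
)

```text
time_s: 44.35
eef_pos: [0.5711, 0.0694, 0.2794]
eef_rot: [0.015, 0.96, -0.054, 0.276]
force: [-0.4, 0.0, -1.4]
finger_gap: 0.057
```

```bash
python3 - <<'E'
from h import *
s=arm.read_state(); p,M=psi_of(s); T=s['eef_pos'];print(T,p,s['finger_gap'],s['force'])
for n in ('top','scene'): snap(n,n+'21')
c=load('scene21'); u,v=proj(c,T)[0]; x0,y0=int(u)-25,int(v)-22
cv2.imwrite('pics/s21.png',cv2.resize(c['pixels'][y0:y0+50,x0:x0+50],None,fx=12,fy=12,interpolation=cv2.INTER_CUBIC))
print([ (np.array([u-x0+.5,v-y0+.5])*12).round() for u,v in proj(c,[BAR,BAR-.05*EY,BAR+.05*EY])])
T=np.array(T); T0=np.array([T[0],T[1],.284]); W=[(-.0195,-.009),(-.0165,-.014),(-.0135,-.019),(-.0105,-.025),(-.0095,-.0275)]
pts=[]; cur=T
for x,z in W:
    g=BAR+x*EX+[0,0,z]; pts+= [cur+(g-cur)/2,g]; cur=g
rows(pts)
E
```

```text
[0.57110119 0.06943306 0.27938305] -6.435144166692041 0.057233721688518605 [-0.35101886  0.00471345 -1.38084794]
[array([373., 250.]), array([461., 322.]), array([289., 180.])]
[-0.02, -0.0, 0.06]
[-0.02, -0.0, 0.05]
[-0.0, -0.0, 0.07]
[-0.0, -0.0, 0.07]
[-0.01, -0.0, 0.08]
[0.0, -0.0, 0.07]
[-0.0, -0.0, 0.08]
[-0.01, -0.0, 0.09]
[-0.01, -0.0, 0.03]
[-0.01, -0.0, 0.03]
-- [0.5816 0.0683 0.2565]
```

View pics/s21.png

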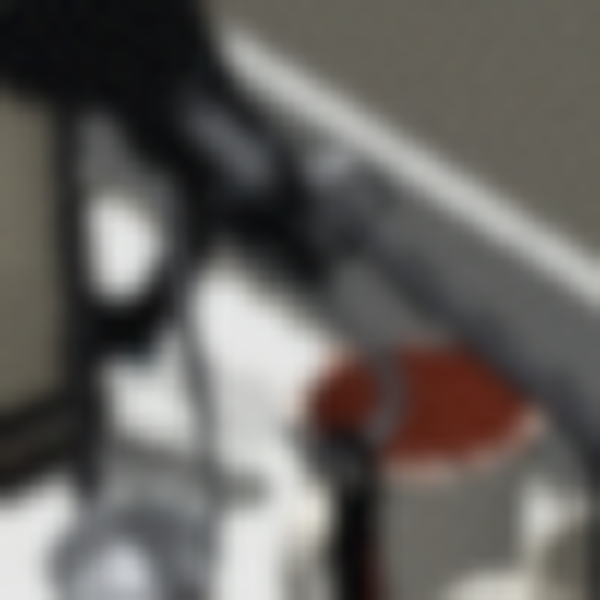

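Request:
drive_tool(
  moves=[
    [[-0.02, 0, 0.06], [0, 0, 0], 255],
    [[-0.02, 0, 0.05], [0, 0, 0], 255],
    [[0, 0, 0.07], [0, 0, 0], 255],
    [[0, 0, 0.07], [0, 0, 0], 255],
    [[-0.01, 0, 0.08], [0, 0, 0], 255],
    [[0, 0, 0.07], [0, 0, 0], 255],
    [[0, 0, 0.08], [0, 0, 0], 255],
    [[-0.01, 0, 0.06], [0, 0, 0], 255],
    [[0, 0, 0], [0, 0, 0], 255],
    [[0, 0, 0], [0, 0, 0], 255],
  ],
)

```text
time_s: 45.7
eef_pos: [0.5806, 0.0684, 0.2602]
eef_rot: [0.015, 0.959, -0.054, 0.276]
force: [3.3, 0.3, 0.7]
finger_gap: 0.056
```

```bash
python3 - <<'E'
from h import *
s=arm.read_state(); p,M=psi_of(s); T=s['eef_pos'];print(T,p,s['finger_gap'],s['force'], (np.array(T)-BAR)@EX, T[2]-.284)
for n in ('top','scene'): snap(n,n+'22')
c=load('scene22'); u,v=proj(c,T)[0]; x0,y0=int(u)-25,int(v)-22
cv2.imwrite('pics/s22.png',cv2.resize(c['pixels'][y0:y0+50,x0:x0+50],None,fx=12,fy=12,interpolation=cv2.INTER_CUBIC))
overlay2('scene22',T,M,(.0085,-.049),0,x0,y0)
E
```

```text
[0.58056684 0.06838545 0.26023854] -6.438727048292941 0.05579561564083148 [3.33337833 0.3086611  0.70165688] -0.010787454603453749 -0.0237614560183394
```

View pics/s22.png

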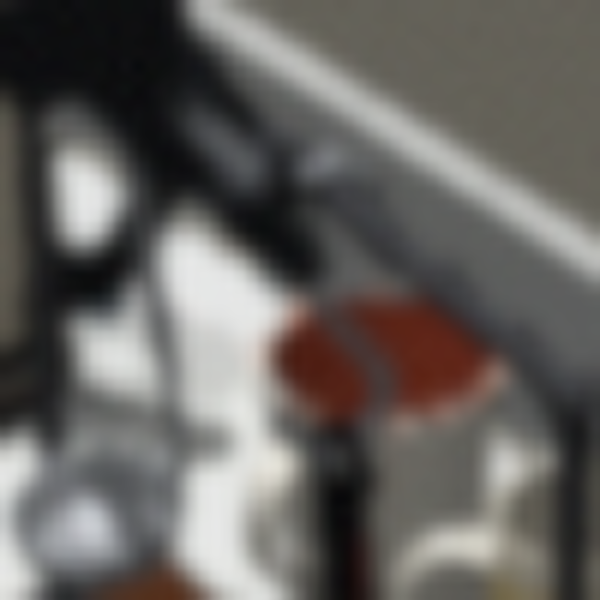

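View pics/scene22o.png

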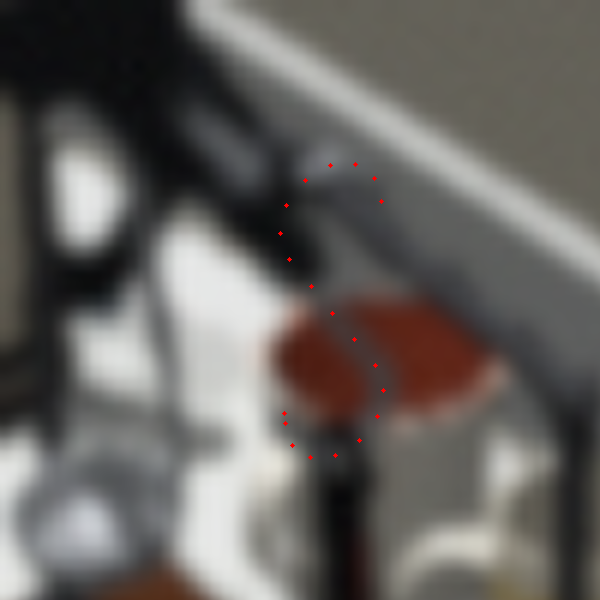

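Request:
drive_tool(
  moves=[
    [[0.04, 0, 0.03], [0, 0, 0], 255],
    [[0.04, 0, 0.03], [0, 0, 0], 255],
    [[-0.02, 0, 0.03], [0, 0, 0], 255],
    [[-0.02, 0, 0.03], [0, 0, 0], 255],
    [[0, 0, 0], [0, 0, 0], 255],
    [[0, 0, 0], [0, 0, 0], 255],
    [[0, 0, 0], [0, 0, 0], 255],
    [[0, 0, 0], [0, 0, 0], 255],
    [[0, 0, 0], [0, 0, 0], 255],
    [[0, 0, 0], [0, 0, 0], 255],
  ],
)

```text
time_s: 47.05
eef_pos: [0.5851, 0.0679, 0.2591]
eef_rot: [0.015, 0.959, -0.054, 0.278]
force: [-1.9, -0.7, 13.1]
finger_gap: 0.055
```

```bash
python3 - <<'E'
from h import *
s=arm.read_state(); p,M=psi_of(s); T=s['eef_pos'];print(T,p,s['finger_gap'],s['force'], (np.array(T)-BAR)@EX, T[2]-.284)
for n in ('top','scene'): snap(n,n+'23')
c=load('scene23'); u,v=proj(c,T)[0]; x0,y0=int(u)-25,int(v)-22
cv2.imwrite('pics/s23.png',cv2.resize(c['pixels'][y0:y0+50,x0:x0+50],None,fx=12,fy=12,interpolation=cv2.INTER_CUBIC))
overlay2('scene23',T,M,(.0085,-.047),-5,x0,y0)
E
```

```text
[0.58510701 0.06794518 0.25911313] -6.4549451416116135 0.054505313039824865 [-1.91657554 -0.73328768 13.12980323] -0.0062263868803555415 -0.024886869749717877
```

View pics/s23.png

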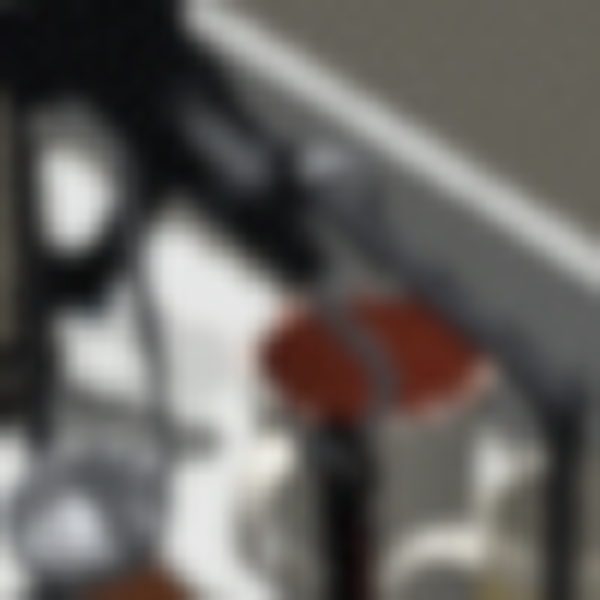

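View pics/scene23o.png

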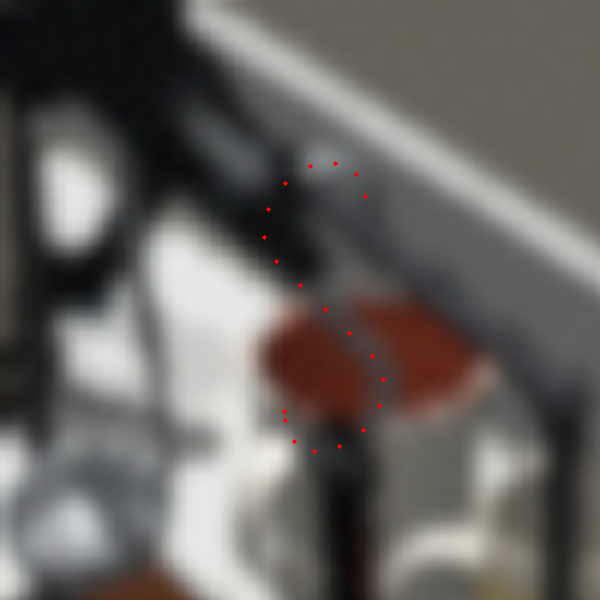

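Request:
drive_tool(
  moves=[
    [[0.01, 0, -0.02], [0, 0, 0], 255],
    [[0, 0, 0], [0, 0, 0], 255],
    [[0, 0, 0], [0, 0, 0], 200],
    [[0, 0, 0], [0, 0, 0], 200],
    [[0, 0, 0], [0, 0, 0], 180],
    [[0, 0, 0], [0, 0, 0], 160],
    [[0, 0, 0], [0, 0, 0], 140],
    [[0, 0, 0], [0, 0, 0], 140],
    [[0, 0, 0], [0, 0, 0], 140],
    [[0, 0, 0], [0, 0, 0], 140],
  ],
)

```text
time_s: 48.4
eef_pos: [0.5842, 0.068, 0.2575]
eef_rot: [0.015, 0.96, -0.054, 0.276]
force: [-1.1, 0.3, -0.9]
finger_gap: 0.452
```

```bash
python3 - <<'E'
from h import *
s=arm.read_state(); p,M=psi_of(s); T=s['eef_pos'];print(T,p,s['finger_gap'],s['force'])
for n in ('top','scene'): snap(n,n+'24')
c=load('scene24'); u,v=proj(c,T)[0]; x0,y0=int(u)-25,int(v)-22
cv2.imwrite('pics/s24.png',cv2.resize(c['pixels'][y0:y0+50,x0:x0+60],None,fx=12,fy=12,interpolation=cv2.INTER_CUBIC))
E
```

```text
[0.58421612 0.06797184 0.25754781] -6.4317829350119 0.45236991536686955 [-1.0770729   0.30240931 -0.94552859]
```

View pics/s24.png

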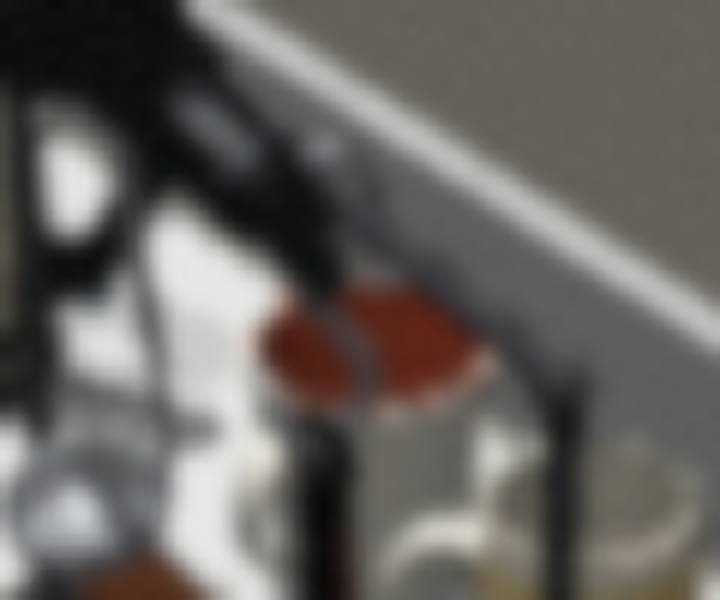

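Request:
drive_tool(
  moves=[
    [[0, 0, 0], [0, 0, 0], 120],
    [[-0.05, 0, -0.1], [0, 0, 0], 120],
    [[-0.05, 0, -0.2], [0, 0, 0], 120],
    [[-0.05, 0, -0.3], [0, 0, 0], 120],
    [[-0.1, 0, -0.4], [0, 0, 0], 120],
    [[-0.2, 0, -0.5], [0, 0, 0], 120],
    [[-0.2, 0, -0.6], [0, 0, 0], 120],
    [[-0.2, 0, -0.6], [0, 0, 0], 120],
    [[-0.2, 0, -0.6], [0, 0, 0], 120],
    [[-0.2, 0, -0.6], [0, 0, 0], 120],
  ],
)

```text
time_s: 49.75
eef_pos: [0.4583, 0.0819, 0.3646]
eef_rot: [0.015, 0.959, -0.054, 0.277]
force: [-0.1, 0.9, 0.7]
finger_gap: 0.529
```

```bash
python3 - <<'E'
from h import *
s=arm.read_state(); p,M=psi_of(s); T=s['eef_pos'];print(T,p,s['finger_gap'],s['force'])
for n in ('top','scene'): snap(n,n+'25')
c=load('scene25'); cv2.imwrite('pics/s25.png',cv2.resize(c['pixels'][80:180,190:300],None,fx=6,fy=6,interpolation=cv2.INTER_CUBIC))
c=load('top25'); cv2.imwrite('pics/t25.png',cv2.resize(c['pixels'][120:240,110:250],None,fx=5,fy=5,interpolation=cv2.INTER_CUBIC))
E
```

```text
[0.4583176  0.08187674 0.36462659] -6.453310109792585 0.5287560803547916 [-0.05141596  0.92600935  0.73110095]
```

View pics/s25.png

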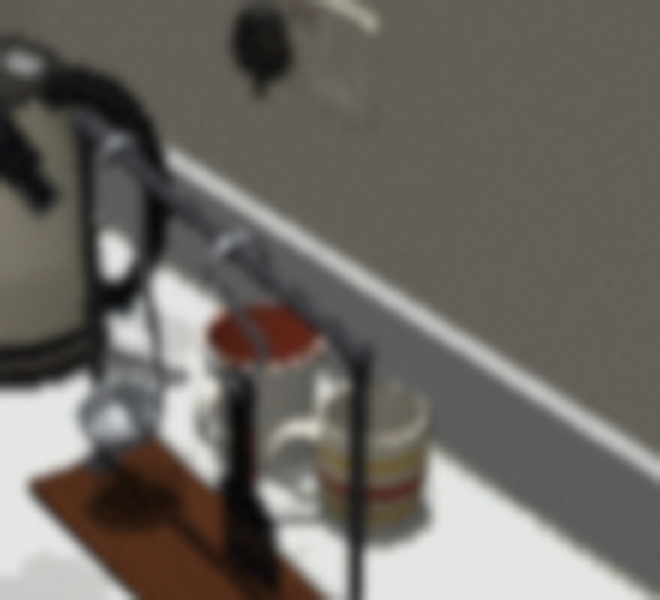

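View pics/t25.png

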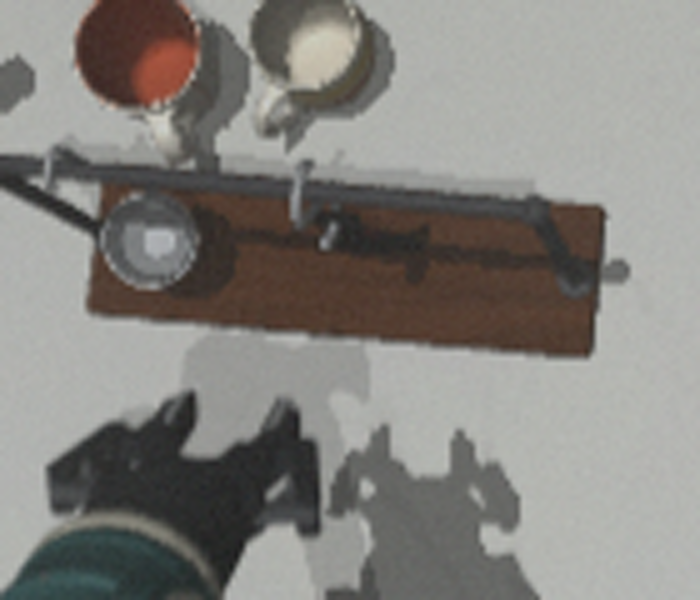

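Request:
drive_tool(
  moves=[
    [[0, 0, 0], [0, 0, 0], 120],
    [[0, 0, 0], [0, 0, 0], 120],
    [[0, 0, 0], [0, 0, 0], 120],
    [[0, 0, 0], [0, 0, 0], 120],
    [[0, 0, 0], [0, 0, 0], 120],
    [[0, 0, 0], [0, 0, 0], 120],
    [[0, 0, 0], [0, 0, 0], 120],
    [[0, 0, 0], [0, 0, 0], 120],
    [[0, 0, 0], [0, 0, 0], 120],
    [[0, 0, 0], [0, 0, 0], 120],
  ],
)

```text
time_s: 51.1
eef_pos: [0.4597, 0.0819, 0.3631]
eef_rot: [0.015, 0.96, -0.054, 0.276]
force: [-0.2, 0.9, 0.4]
finger_gap: 0.53
```

Request:
drive_tool(
  moves=[
    [[0, 0, 0], [0, 0, 0], 120],
    [[0, 0, 0], [0, 0, 0], 120],
    [[0, 0, 0], [0, 0, 0], 120],
    [[0, 0, 0], [0, 0, 0], 120],
    [[0, 0, 0], [0, 0, 0], 120],
    [[0, 0, 0], [0, 0, 0], 120],
    [[0, 0, 0], [0, 0, 0], 120],
    [[0, 0, 0], [0, 0, 0], 120],
    [[0, 0, 0], [0, 0, 0], 120],
    [[0, 0, 0], [0, 0, 0], 120],
  ],
)

```text
time_s: 52.35
eef_pos: [0.4597, 0.0819, 0.3632]
eef_rot: [0.015, 0.96, -0.054, 0.276]
force: [0.4, -0.1, 0.4]
finger_gap: 0.529
```

```bash
python3 - <<'E'
from h import *
fr=[snap('scene',f'fin{i}')['pixels'].astype(int) for i in range(8)]
roi=(slice(115,185),slice(215,245))
print([int(np.abs(f[roi]-fr[0][roi]).max()) for f in fr],[round(float(np.abs(f[roi]-fr[0][roi]).mean()),2) for f in fr])
t=snap('top','topF')['pixels'].astype(int); t0=load('top0')['pixels'].astype(int)
d=np.abs(t-t0).max(2)
print('salt',(d[165:185,338:362]>40).sum(),'mill',(d[200:222,350:380]>40).sum(),'ladle diff',(d[155:185,128:155]>40).sum())
print(arm.read_state()['time_s'])
cv2.imwrite('pics/fin.png',cv2.resize(fr[-1][80:180,190:300].astype(np.uint8),None,fx=6,fy=6,interpolation=cv2.INTER_CUBIC))
cv2.imwrite('pics/topF2.png',cv2.resize(t[150:240,110:400].astype(np.uint8),None,fx=2.7,fy=2.7))
E
```

```text
[0, 6, 10, 10, 9, 8, 9, 9] [0.0, 0.76, 0.76, 0.78, 0.8, 0.8, 0.8, 0.78]
salt 4 mill 0 ladle diff 0
52.8
```

View pics/fin.png

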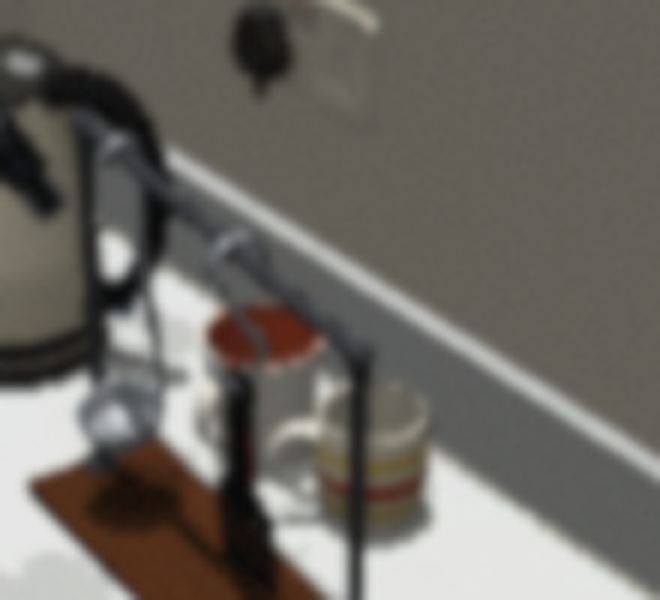

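View pics/topF2.png

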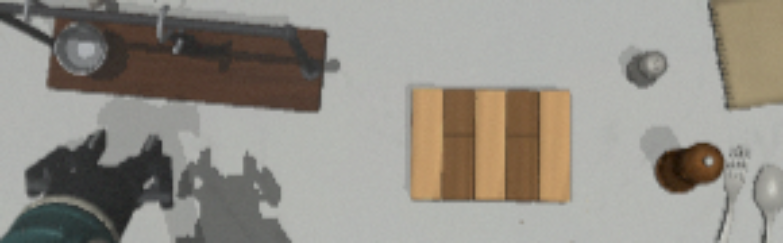

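The turner hangs still (only noise changes between frames), and the mill, salt shaker and ladle are where they were. I'm handing the job in.

```bash
python3 -c "
from plant import arm
print(arm.finish_job()); print(arm.read_state()['time_s'])"
```

```text
the job is handed in; nothing more can be done
None
the job is handed in; nothing more can be done
```

The turner now hangs from the S-hook on the rail, and I handed the job in at about 53 s. I laid it flat on the block with the hole about 30 mm past the far edge and let go. Then I took the S-hook off the rail, brought its lower end up through the hole, lifted the turner by the hook alone and hung the hook back over the rail.

**Last checks:**
- **Sway:** over eight frames (about 0.4 s) the turner's picture changed only by noise.
- **Hook:** both camera views show it over the bar, with the turner below it and clear of the foot. The gripper is open and away from everything.
- **Other things:** the mill and ladle match the first picture. The salt shaker differed in only 4 pixels, so I take it as unmoved.

**What went wrong on the way:**
- **Hook turned in the grip:** I lifted it too straight off the bar, so it tilted about 17° in the fingers. My first try at hanging it then pushed its shank against the bar, with about 15 N read on the tool, and turned it about 15° more. I backed off, measured it again, tilted the tool to bring it upright and came in lower, under the hook's upper tip.
- **Seating and measuring:** at the final seating the hook pressed on the bar with about 13 N before I let go. The two cameras disagreed by 2–5 mm on where the hole was, so I aimed between them.

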